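Open the inspection drawer and sort two sensor housings

TASK

Pull the drawer under the overhanging top smoothly all the way out to its stop and leave it open, without bumping the arm or the gripper's body against the unit. Then sort the two sensor housings into it: set the green-tagged one gently down in the green nest and the red-tagged one in the red nest, each upright and fully seated. Leave everything else on the bench where it is.

Things in the scene. Friction and masses are not known exactly. Their poses are not given: they have to be found in the camera images.
- cabinet: fixed grey drawer unit with one blue drawer, 280 mm wide, 178 mm tall, a balance on top. Origin on the table under the middle of the shut drawer's outer face; x points into the unit, z up; the drawer slides out along -x. Its top board, from 160 to 178 mm above the table, overhangs the shut drawer's face by 66 mm: a vertical gripper cannot get at the handle
- drawer (a joint): how far the drawer is out, m: 0 shut, it meets its stop at 0.20; a stiff slide that needs about 7 to 10 N and stays where it is left
- drawer_handle (a point): middle of the drawer's steel bow handle: an upright bar 14 mm wide (y), 12 mm deep (x), 48 to 112 mm above the table, 44 mm clear of the drawer's face (joined to it at both ends). The point is 80 mm above the table, 50 mm before the face and, when shut, 16 mm behind the edge of the top board above it. Axes as the cabinet's
- nest_pass (a point): centre of the floor of the green (pass) nest in the drawer (it moves with the drawer): a recess 98 (x) x 64 (y) mm with walls 14 mm high; axes as the cabinet's. Its middle lies 125 mm behind the handle bar, left of the drawer's middle as seen from the robot. The drawer's front rises 92 mm and its outer walls 32 mm above this floor
- nest_reject (a point): centre of the floor of the red (reject) nest in the drawer (it moves with the drawer): a recess 98 (x) x 64 (y) mm with walls 14 mm high; axes as the cabinet's. Its middle lies 125 mm behind the handle bar, right of the drawer's middle as seen from the robot. The drawer's front rises 92 mm and its outer walls 32 mm above this floor
- housing_pass: loose sensor housing with green tags: aluminium base 90 (x) x 56 (y) x 36 mm tall, on it a black grip block 50 (x) x 24 (y) mm that reaches up to 76 mm above the underside, with a green tag on its top and two on the base; about 0.3 kg; origin at the centre of the underside, x along its length; it is the same turned by half a turn
- housing_reject: loose sensor housing with red tags: aluminium base 90 (x) x 56 (y) x 36 mm tall, on it a black grip block 50 (x) x 24 (y) mm that reaches up to 76 mm above the underside, with a red tag on its top and two on the base; about 0.3 kg; origin at the centre of the underside, x along its length; it is the same turned by half a turn
- tape: yellow tape ring, 86 mm across, 20 mm tall, lying flat; origin at the centre of its underside; bystander
- screwdriver: screwdriver lying on the mat; bystander
- jar: closed jar, 60 mm across, 90 mm tall; origin at the centre of its underside; bystander
- film_roll: dark upright film roll, 90 mm across, 210 mm tall; origin at the centre of its underside; bystander
- dispenser: bright green tape dispenser with a black roll, 170 x 60 x 86 mm; origin at the centre of its underside; bystander

How it is judged:
By the outcome, as a careful person would: the job done as asked, in the order asked, and still so for the second after the job is handed in, with the robot touching nothing.
It also fails if it takes over 67 s, if anything falls off the work surface, if the arm or the gripper's body presses on something with over 40 N, if the wrist force passes 120 N, or if a joint passes its speed limit or range.

ROBOT

A 7-joint arm with a two-finger parallel gripper is mounted at the origin on the work surface. World frame = base frame: x ahead of the robot, y to its left, z up, the work surface at z = 0. Lengths are in m, angles in degrees, forces in N, time in s.
With the tool pointing down it reaches from about 0.425 to 0.875 m from the base axis. Payload 4.7 kg.
Tool frame: the origin (TCP) lies at the centre of the arm's flange, where the gripper is bolted on; the fingertips stand 182 mm ahead of it and the grasp point (between the pads) lies 164 mm ahead of it; z points along the fingers, x is the direction in which the jaws open and shut, and the axes are right-handed (so a half turn about z gives the same grasp; the last joint's range is limited). The gripper opens to 87 mm and grips with 3 to 60 N. Pads are 19 mm wide; open, the fingers measure 117 mm over their backs; the gripper's body (75 mm by 190 mm) begins 51 mm behind the grasp point.
Start: joints at [68.245, 18.392, -4.016, 83.108, 1.295, 78.541, -3.26], TCP at [0.249, -0.6, 0.405] pointing down, gripper open.
Joint ranges: [-163.93, 163.93], [-17.29, 119.83], [-79.2, 71.16], [3.27, 140.29], [-89.18, 269.18], [5.43, 117.66], [-154.24, 154.24]. Speed limits (degrees/s): [147.25, 147.25, 180, 180, 180, 180, 180].

INTERFACE

Orientations are given as [roll, pitch, yaw] about the fixed x, y, z axes, in that order (R = Rz(yaw) Ry(pitch) Rx(roll)).
In Python, from cell import env gives the robot as it stands. The module is installed in compiled form; this text tells all that it offers.
- The arm moves only by the tool carry_out, never from a script. Its argument "increments" is a list of rows, each a list of 5 numbers: the shift along the world's x, y, z in m, then the turn about the world's z in degrees, then the gripper's target within -1 to 1 (shut at 1, half-way at 0, fully open at -1). In form: [[dx, dy, dz, spin, jaw], ...]. A call has 1 to 20 rows; each row is the pose to reach, as a shift and turn from the pose commanded when the call began; what a row does not reach only later rows make up. A row lasts 1/10 s, in which the tool goes at most 50 mm and 8.59 degrees, less where a joint would pass 70% of its speed; a pose out of reach is approached as far as the arm can. A call with a gripper value outside its range is refused whole. The fingers move at their own pace and stop on an object; "grip_force" is the grip in N (left out, the last holds). Time passes only in rows, so rows that repeat a pose let the fingers close. It gives the time, the measured TCP pose, the force and the opening at its end, in the units of the state.
- env.get_obs(): the state, without advancing time (a new reading comes with each control period).
- env.read_camera(name): name is "scene" or "top" or "wrist"; returns (picture, depth): 384x512x3 uint8, red, green, blue; 384x512 float32, m along the optical axis (not along the pixel's ray), 0 where there is no reading.
- env.get_calibration(name): a dict with "K" (3x3 intrinsics, pixels), "camera_from_world" (4x4, takes a point from world to camera coordinates); the wrist camera has in their place "T_tool_cam" (4x4, takes a point from camera to tool coordinates, whose origin is the TCP and whose axes are the tool frame's). Camera axes: x right, y down, z forward; pixel columns grow to the right and rows downward; lengths in m; the calibration is good to about 2 mm. A picture is of the moment at which its call begins: read the wrist's pose just before it. get_calibration takes no time and is no camera call.
- env.sign_off(): hands the job in, once; it reports no verdict.
The state is a dict: "time_s": time; "qpos": joint angles; "joint_velocities": joint speeds; "effort": joint torques, N m; "tool_pos": TCP position; "tool_rot": TCP orientation; "force": force on the tool from outside, world axes, zero at the start; "wrist_torque": the same for the moment, N m; "grip_width": finger opening in m.
Only numpy, scipy, OpenCV 4.12 (cv2) and the standard library are available. Lean on these libraries where they do the work, as an engineer would, in place of code of your own. Each camera call takes 0.05 s, during which the arm holds its last target.

## Working session

There is one attempt and no reset: what is moved stays moved. The work goes in short steps, Python scripts to look and compute and a tool call to move; the robot and the scene stay as the last step left them, time stands still between calls to the robot, and variables do not carry over. Pictures are saved under pics/ and viewed, and the job is handed in when it is done.

Besides the shell and the picture viewer there is one more tool, called after "Emit:" by a JSON object that holds its "name" and its "arguments", one argument or row to a line. carry_out: Moves the arm, as the interface text tells. Its arguments: {"type":"object","properties":{"increments":{"type":"array"},"grip_force":{"type":"number"}},"required":["increments"]}

```bash
mkdir -p pics; ls
python3 - <<'E'
from cell import env
import cv2,numpy as np
o=env.get_obs();print(o)
for n in ["scene","top","wrist"]:
    p,d=env.read_camera(n);cv2.imwrite(f"pics/{n}0.png",p[:,:,::-1]);np.save(f"pics/{n}0.npy",d);np.save(f"pics/{n}0rgb.npy",p)
    c=env.get_calibration(n);print(n,{k:np.round(v,4).tolist() for k,v in c.items()}, d.min(),d.max())
E
```

```text
pics
{'time_s': 0.0, 'qpos': array([68.24572105, 18.43902493, -4.01318695, 83.17521268,  1.29368863,
       78.54043133, -3.26110683]), 'joint_velocities': array([ 0.00370902, -0.03558323, -0.06124875,  0.09405856, -0.03800634,
        0.01287348,  0.01484406]), 'effort': array([-1.23070922e-04, -4.91283882e+01, -4.04255250e-01, -3.12524450e+01,
       -6.40663714e-02,  4.37274633e-02,  1.93941960e-04]), 'tool_pos': array([ 0.24926838, -0.60008073,  0.40365852]), 'tool_rot': array([ 1.79994779e+02,  1.09508873e-01, -6.74395630e+01]), 'force': array([ 0.8118396 , -0.06953043,  0.18221593]), 'wrist_torque': array([ 0.00432533, -0.01677072, -0.04824496]), 'grip_width': 0.08688837288570353}
scene {'K': [[387.6322, 0.0, 252.5898], [0.0, 387.6322, 192.3589], [0.0, 0.0, 1.0]], 'camera_from_world': [[0.932, -0.3623, -0.0085, -0.5261], [-0.3453, -0.8807, -0.3242, 0.2413], [0.1099, 0.3051, -0.9459, 1.0961], [0.0, 0.0, 0.0, 1.0]]} 0.0 2.400654
top {'K': [[428.9997, 0.0, 254.703], [0.0, 428.9997, 188.8393], [0.0, 0.0, 1.0]], 'camera_from_world': [[0.0267, -0.9996, 0.0075, 0.0083], [-0.9967, -0.0272, -0.0764, 0.5772], [0.0766, -0.0054, -0.997, 1.4208], [0.0, 0.0, 0.0, 1.0]]} 0.0 2.3242717
wrist {'K': [[306.7116, 0.0, 253.879], [0.0, 306.7116, 196.2577], [0.0, 0.0, 1.0]], 'T_tool_cam': [[1.0, 0.0006, 0.0001, 0.0003], [-0.0006, 0.9567, 0.2912, -0.0799], [0.0001, -0.2912, 0.9567, 0.0189], [0.0, 0.0, 0.0, 1.0]]} 0.0 1.3670233
```

View pics/scene0.png

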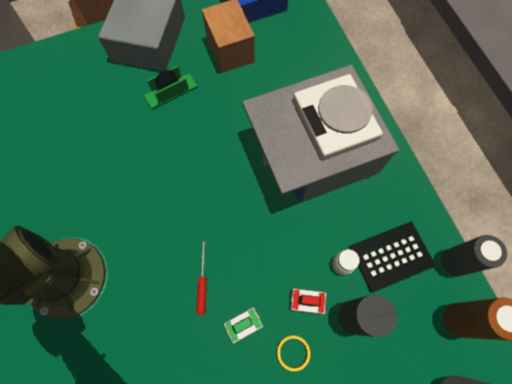

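View pics/top0.png

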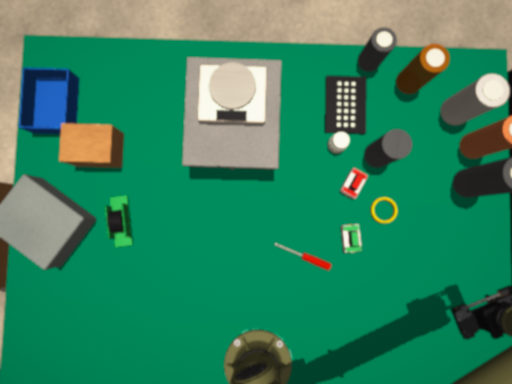

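View pics/wrist0.png

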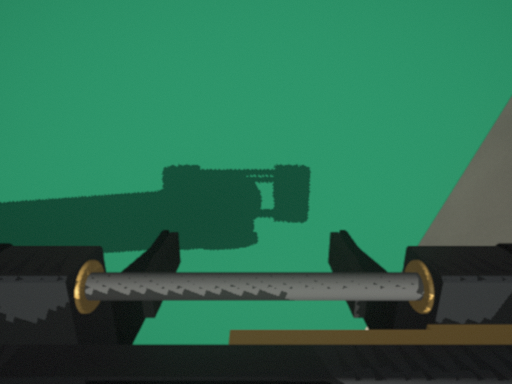

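```bash
cat > h.py <<'E'
import numpy as np,cv2
from cell import env
def cal(n):
    c=env.get_calibration(n); return np.array(c["K"]),np.array(c["camera_from_world"])
def ray(n,uv,z,T=None):
    K,T0=cal(n) if T is None else (np.array(env.get_calibration("wrist")["K"]),T)
    R,t=T0[:3,:3],T0[:3,3]; C=-R.T@t
    uv=np.atleast_2d(uv).astype(float)
    d=(R.T@np.linalg.inv(K)@np.c_[uv,np.ones(len(uv))].T).T
    return C+d*((z-C[2])/d[:,2])[:,None]
def cloud(n,d):
    K,T=cal(n);v,u=np.mgrid[:384,:512]
    P=np.stack([(u-K[0,2])*d/K[0,0],(v-K[1,2])*d/K[1,1],d],-1)
    return (P-T[:3,3])@T[:3,:3]
E
python3 - <<'E'
from h import *
for n in ["top","scene"]:
    d=np.load(f"pics/{n}0.npy");rgb=np.load(f"pics/{n}0rgb.npy");P=cloud(n,d)
    hsv=cv2.cvtColor(rgb,cv2.COLOR_RGB2HSV)
    m=(np.abs(P[...,2]-.178)<.008)&(d>0)&(hsv[...,1]<60)
    m=m.astype(np.uint8);k,l,s,c=cv2.connectedComponentsWithStats(m);i=1+np.argmax(s[1:,4]);
    q=P[l==i][:,:2].astype(np.float32);r=cv2.minAreaRect(q);print(n,"board",r,s[i],np.round(cv2.boxPoints(r),3).tolist(),P[l==i][:,2].mean())
    for nm,mm in [("red",((hsv[...,0]<6)|(hsv[...,0]>174))&(hsv[...,1]>150)&(hsv[...,2]>120)),("green",(hsv[...,0]>55)&(hsv[...,0]<70)&(hsv[...,1]>120)&(hsv[...,2]>120)),("white",(hsv[...,1]<50)&(hsv[...,2]>150)),("yellow",(hsv[...,0]>20)&(hsv[...,0]<35)&(hsv[...,1]>150))]:
        k,l,s,c=cv2.connectedComponentsWithStats(mm.astype(np.uint8))
        for i in range(1,k):
            if s[i,4]>12 and s[i,4]<900: print(n,nm,s[i].tolist(),np.round(np.median(P[l==i],0),3).tolist())
E
python3 - <<'E'
import cv2
a=cv2.imread("pics/scene0.png");b=cv2.imread("pics/top0.png")
x=cv2.resize(a[60:220,230:410],None,fx=4,fy=4,interpolation=cv2.INTER_CUBIC);cv2.imwrite("pics/z1.png",x[:600])
y=cv2.resize(b[140:280,260:440],None,fx=4,fy=4,interpolation=cv2.INTER_CUBIC);cv2.imwrite("pics/z2.png",y)
E
```

```text
top board ((0.7986507415771484, 0.10080587863922119), (0.2892599403858185, 0.33669161796569824), 89.61289978027344) [ 183   57   98  112 6321] [[0.6290000081062317, -0.0430000014603138], [0.9660000205039978, -0.04500000178813934], [0.9679999947547913, 0.24400000274181366], [0.6309999823570251, 0.24699999392032623]] 0.17784592707689137
top red [352, 170, 15, 19, 136] [0.617, -0.31, 0.075]
top red [343, 188, 13, 8, 54] [0.577, -0.293, 0.038]
top red [303, 254, 27, 15, 173] [0.342, -0.186, 0.024]
top green [111, 196, 21, 50, 414] [0.456, 0.47, 0.013]
top green [344, 226, 17, 27, 191] [0.416, -0.302, 0.041]
top white [376, 31, 17, 16, 221] [1.039, -0.361, 0.181]
top white [427, 50, 17, 16, 210] [0.968, -0.501, 0.221]
top white [337, 81, 5, 5, 20] [0.951, -0.257, 0.015]
top white [344, 82, 5, 4, 16] [0.951, -0.282, 0.015]
top white [351, 82, 5, 4, 16] [0.951, -0.305, 0.015]
top white [337, 88, 5, 5, 19] [0.928, -0.257, 0.014]
top white [344, 88, 5, 5, 20] [0.927, -0.282, 0.015]
top white [351, 89, 4, 4, 15] [0.927, -0.305, 0.015]
top white [337, 95, 4, 4, 16] [0.904, -0.256, 0.015]
top wh
[... 3279 characters left out ...]
9, -0.113, 0.017]
scene white [394, 261, 5, 5, 19] [0.88, -0.302, 0.016]
scene white [367, 263, 6, 5, 21] [0.806, -0.278, 0.016]
scene white [387, 264, 5, 5, 20] [0.856, -0.303, 0.016]
scene white [379, 267, 5, 6, 20] [0.831, -0.302, 0.016]
scene white [371, 271, 5, 5, 20] [0.806, -0.302, 0.017]
scene white [91, 288, 7, 8, 29] [0.07, -0.07, 0.018]
scene white [300, 289, 19, 7, 95] [0.616, -0.286, 0.037]
scene white [298, 305, 20, 8, 113] [0.596, -0.324, 0.037]
scene white [497, 306, 15, 26, 311] [0.961, -0.492, 0.222]
scene white [230, 310, 20, 15, 120] [0.419, -0.279, 0.037]
scene white [233, 324, 25, 19, 144] [0.423, -0.319, 0.037]
scene yellow [277, 336, 33, 35, 325] [0.519, -0.414, 0.02]
```

View pics/z1.png

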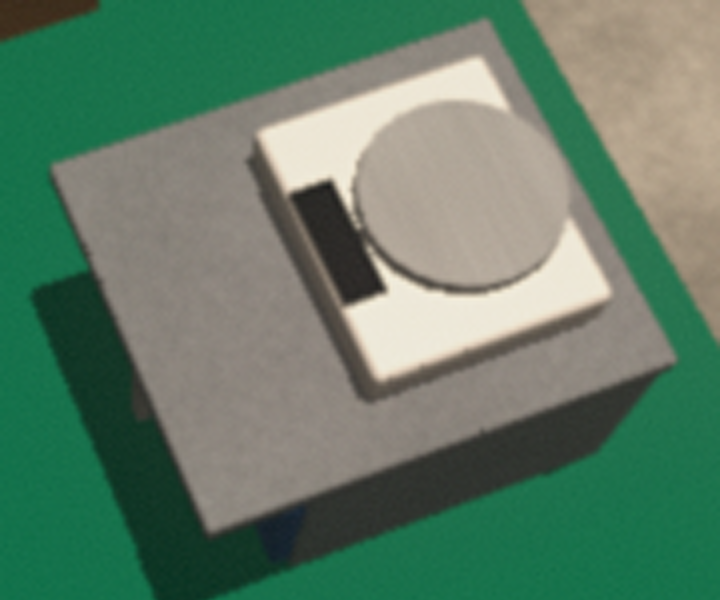

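View pics/z2.png

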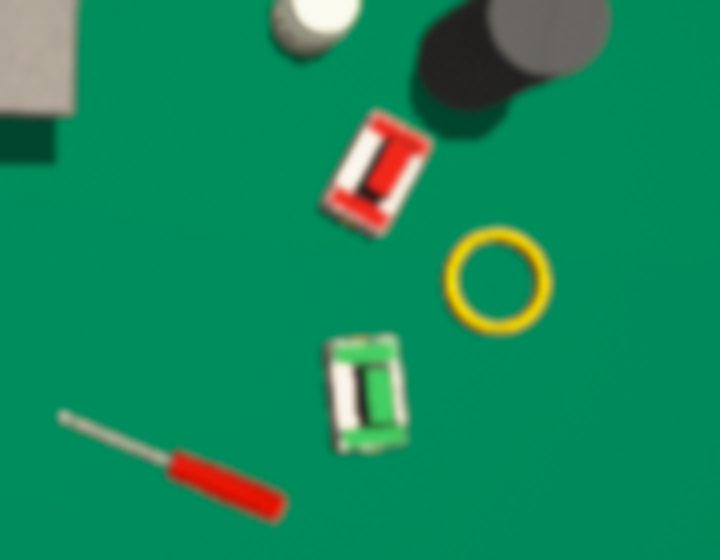

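```bash
cat > meas.py <<'E'
from h import *
def housings(n,rgb,d):
    P=cloud(n,d);hsv=cv2.cvtColor(rgb,cv2.COLOR_RGB2HSV);H,S,V=[hsv[...,i].astype(int) for i in range(3)]
    for nm,mm in [("red",((H<6)|(H>174))&(S>150)&(V>120)),("green",(H>55)&(H<72)&(S>100)&(V>110))]:
        roi=(P[...,0]>.3)&(P[...,1]<-.22)&(d>0)
        for lo,hi,z in [(.06,.1,.076),(.028,.05,.036)]:
            m=(mm&roi&(P[...,2]>lo)&(P[...,2]<hi)).astype(np.uint8)
            k,l,s,c=cv2.connectedComponentsWithStats(m)
            for i in range(1,k):
                if s[i,4]<10: continue
                vv,uu=np.where(l==i);q=ray(n,np.c_[uu,vv],z)
                r=cv2.minAreaRect(q[:,:2].astype(np.float32)*1000)
                print(n,nm,z,s[i,4],np.round(q.mean(0),4)[:2],"rect",np.round(r[0],1),np.round(r[1],1),round(r[2],1))
        # whole upper base: white or colour at z .028-.05
        m=roi&(P[...,2]>.028)&(P[...,2]<.046)&((mm)|((S<60)&(V>120)))
        cen={"red":(.608,-.31),"green":(.421,-.30)}[nm]
        m&=np.hypot(P[...,0]-cen[0],P[...,1]-cen[1])<.065
        vv,uu=np.where(m);q=ray(n,np.c_[uu,vv],.036);r=cv2.minAreaRect(q[:,:2].astype(np.float32)*1000)
        print(n,nm,"base rect",np.round(r[0],1),np.round(r[1],1),round(r[2],1))
E
python3 - <<'E'
from meas import *
for n in ["top","scene"]:
    d=np.load(f"pics/{n}0.npy");rgb=np.load(f"pics/{n}0rgb.npy");housings(n,rgb,d)
    P=cloud(n,d);m=(np.abs(P[...,2]-.21)<.012)&(P[...,1]<-.25)&(P[...,1]>-.45)&(P[...,0]>.6)&(P[...,0]<.8);q=P[m];print("film",q.mean(0),q.min(0),q.max(0))
# handle hint in scene
d=np.load("pics/scene0.npy");P=cloud("scene",d);print("front bits")
m=(P[...,0]>.6)&(P[...,0]<.7)&(P[...,1]>.0)&(P[...,1]<.25)&(P[...,2]>.02)&(P[...,2]<.15)&(d>0)
v,u=np.where(m);
for a,b in list(zip(v,u))[::3]: print(b,a,np.round(P[a,b],3),np.load("pics/scene0rgb.npy")[a,b])
E
```

```text
top red 0.076 97 [ 0.6083 -0.307 ] rect [ 606.8 -306.4] [24.6 48.5] 64.7
top red 0.036 39 [ 0.6384 -0.3239] rect [ 637.  -324.5] [47.7 10.6] 64.7
top red 0.036 53 [ 0.5759 -0.2929] rect [ 577.1 -292.2] [44.5 16.6] 64.8
top red base rect [ 607.  -306.3] [56.2 82.1] 61.9
top green 0.076 91 [ 0.4215 -0.2991] rect [ 422.1 -299.3] [49.  19.8] 8.2
top green 0.036 57 [ 0.4546 -0.2987] rect [ 454.3 -298.4] [13.2 46.6] 1.5
top green 0.036 65 [ 0.387  -0.3069] rect [ 387.  -305.7] [16.4 46.4] 1.5
top green base rect [ 422.  -299.3] [88.4 56.9] 6.3
film [ 0.70831151 -0.3895503   0.20965218] [ 0.66465087 -0.43438402  0.19810037] [ 0.75249736 -0.34537849  0.21740234]
scene red 0.076 144 [ 0.6067 -0.306 ] rect [ 606.9 -306.2] [19.6 46.4] 62.5
scene red 0.036 91 [ 0.576  -0.2892] rect [ 575.7 -288.8] [46.8 13.3] 66.6
scene red 0.036 85 [ 0.6371 -0.3218] rect [ 637.6 -321.5] [47.7 12.5] 60.7
scene red base rect [ 605.4 -305.6] [55.8 88.4] 62.1
scene green 0.076 143 [ 0.4213 -0.2986] rect [ 421.3 -298.6] [44.5 19.7] 6.2
scene green 0.036 101 [ 0.4549 -0.2953] rect [ 454.2 -295.3] [15.2 46.5] 6.3
scene green 0.036 92 [ 0.387  -0.3028] rect [ 387.5 -302.5] [12.6 46.1] 7.6
scene green base rect [ 420.9 -299. ] [89.4 55.9] 6.5
film [ 0.70631375 -0.38913291  0.21083859] [ 0.66270869 -0.43369691  0.19803398] [ 0.75243941 -0.34451177  0.21650055]
front bits
263 154 [0.638 0.107 0.109] [46 52 43]
264 156 [0.638 0.097 0.116] [50 49 45]
263 158 [0.638 0.104 0.088] [48 55 47]
263 159 [0.638 0.105 0.079] [48 55 46]
263 160 [0.638 0.103 0.075] [50 55 49]
266 160 [0.644 0.097 0.083] [54 54 48]
265 161 [0.641 0.096 0.081] [58 57 51]
264 162 [0.638 0.097 0.074] [55 56 49]
264 163 [0.639 0.098 0.063] [53 58 50]
267 163 [0.649 0.098 0.054] [49 54 47]
266 164 [0.646 0.099 0.048] [49 57 49]
```

Emit:
{"name": "carry_out", "arguments": {
  "increments": [
    [0.01, 0.02, 0, 8, -1],
    [0.02, 0.04, 0, 16, -1],
    [0.03, 0.06, 0, 24, -1],
    [0.04, 0.08, 0, 32, -1],
    [0.05, 0.1, 0, 40, -1],
    [0.06, 0.12, 0, 48, -1],
    [0.07, 0.14, 0, 56, -1],
    [0.08, 0.16, 0, 65, -1],
    [0.09, 0.18, 0, 73, -1],
    [0.1, 0.2, 0, 81, -1],
    [0.11, 0.22, 0, 90, -1],
    [0.12, 0.24, 0, 98, -1],
    [0.13, 0.26, 0, 106, -1],
    [0.14, 0.28, 0, 114, -1],
    [0.15, 0.29, 0, 122, -1],
    [0.155, 0.299, 0, 130, -1],
    [0.155, 0.299, 0, 138, -1],
    [0.155, 0.299, 0, 147, -1],
    [0.155, 0.299, 0, 155, -1],
    [0.155, 0.299, 0, 163.7, -1]
  ],
  "grip_force": 55
}}

```text
time_s: 2.15
tool_pos: [0.4043, -0.3011, 0.4045]
tool_rot: [-180.0, -0.0, 96.5]
force: [-0.3, 1.1, -0.2]
grip_width: 0.0873
```

```bash
cat >> h.py <<'E'
from scipy.spatial.transform import Rotation as Ro
def wristT(o):
    R=Ro.from_euler('xyz',o['tool_rot'],degrees=True).as_matrix();T=np.eye(4);T[:3,:3]=R;T[:3,3]=o['tool_pos']
    return np.linalg.inv(T@np.array(env.get_calibration("wrist")["T_tool_cam"]))
def snap(n,tag):
    o=env.get_obs();p,d=env.read_camera(n);cv2.imwrite(f"pics/{tag}.png",p[:,:,::-1]);np.save(f"pics/{tag}.npy",d);np.save(f"pics/{tag}rgb.npy",p);return o,p,d
def st():
    o=env.get_obs();print("t",round(o['time_s'],2),"pos",np.round(o['tool_pos'],4),"rot",np.round(o['tool_rot'],2),"F",np.round(o['force'],1),"M",np.round(o['wrist_torque'],2),"w",round(o['grip_width'],4),"q",np.round(o['qpos'],0))
E
python3 - <<'E'
from h import *
st()
o,p,d=snap("wrist","w1");T=wristT(o)
hsv=cv2.cvtColor(p,cv2.COLOR_RGB2HSV);H,S,V=[hsv[...,i].astype(int) for i in range(3)]
m=((H>55)&(H<72)&(S>100)&(V>110)).astype(np.uint8)
k,l,s,c=cv2.connectedComponentsWithStats(m)
for i in range(1,k):
    if 30<s[i,4]<9000:
        vv,uu=np.where(l==i)
        for z in(.036,.076):
            q=ray("wrist",np.c_[uu,vv],z,T);print(s[i].tolist(),z,np.round(q.mean(0),4),cv2.minAreaRect(q[:,:2].astype(np.float32)*1000))
E
```

```text
t 2.15 pos [ 0.4043 -0.3011  0.4045] rot [-1.7998e+02 -2.0000e-02  9.6520e+01] F [-0.3  1.1 -0.2] M [ 0.1  -0.12  0.04] w 0.0873 q [ 60.   2. -26. 103.   1.  76. 130.]
[233, 186, 40, 37, 943] 0.036 [ 0.4444 -0.2984  0.036 ] ((440.3952941894531, -298.7664794921875), (45.58371353149414, 47.708038330078125), 6.532928943634033)
[233, 186, 40, 37, 943] 0.076 [ 0.4306 -0.2998  0.076 ] ((427.08013916015625, -300.1283874511719), (40.36839294433594, 42.24965286254883), 6.532937049865723)
```

View pics/w1.png

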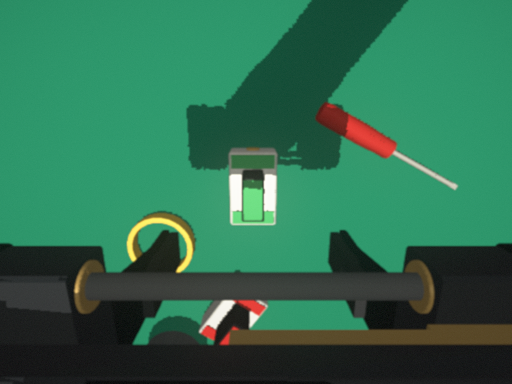

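Emit:
{"name": "carry_out", "arguments": {
  "increments": [
    [0, 0, -0.02, 0, -1],
    [0, 0, -0.05, 0, -1],
    [0, 0, -0.08, 0, -1],
    [0, 0, -0.11, 0, -1],
    [0, 0, -0.14, 0, -1],
    [0, 0, -0.16, 0, -1],
    [0, 0, -0.168, 0, -1],
    [0, 0, -0.172, 0, -1],
    [0, 0, -0.172, 0, -1],
    [0, 0, -0.172, 0, 1],
    [0, 0, -0.172, 0, 1],
    [0, 0, -0.172, 0, 1],
    [0, 0, -0.172, 0, 1],
    [0, 0, -0.172, 0, 1],
    [0, 0, -0.172, 0, 1],
    [0, 0, -0.172, 0, 1],
    [0, 0, -0.172, 0, 1]
  ],
  "grip_force": 58
}}

```text
time_s: 3.9
tool_pos: [0.4044, -0.3013, 0.2328]
tool_rot: [-180.0, -0.0, 96.2]
force: [0.2, -0.4, 0.2]
grip_width: 0.0309
```

Run:
```python
from h import *
st()
```

```text
t 3.9 pos [ 0.4044 -0.3013  0.2328] rot [-1.800e+02 -1.000e-02  9.616e+01] F [ 0.2 -0.4  0.2] M [ 0.08 -0.13  0.02] w 0.0309 q [ 58.  12. -26. 114.   6.  56. 125.]
```

Emit:
{"name": "carry_out", "arguments": {
  "increments": [
    [0, 0, 0, 0, 1],
    [0, 0, 0, 0, 1],
    [0, 0, 0, 0, 1],
    [0, 0, 0, 0, 1],
    [0, 0, 0.01, 0, 1],
    [0, 0, 0.025, 0, 1],
    [0, 0, 0.04, 0, 1],
    [0, 0, 0.055, 0, 1],
    [0, 0, 0.065, 0, 1],
    [0, 0, 0.065, 0, 1],
    [0.01, 0.02, 0.065, 1, 1],
    [0.03, 0.05, 0.065, 3, 1],
    [0.05, 0.09, 0.065, 5, 1],
    [0.07, 0.13, 0.065, 7, 1],
    [0.09, 0.17, 0.065, 9, 1],
    [0.11, 0.21, 0.065, 10, 1],
    [0.13, 0.25, 0.065, 11, 1],
    [0.14, 0.28, 0.065, 11.8, 1],
    [0.146, 0.3, 0.065, 11.8, 1],
    [0.146, 0.301, 0.065, 11.8, 1]
  ]
}}

```text
time_s: 5.9
tool_pos: [0.5503, 0.005, 0.2971]
tool_rot: [180.0, -0.2, 108.4]
force: [-0.5, 0.2, -3.3]
grip_width: 0.0236
```

Run:
```python
from h import *
st()
for n in["scene","wrist"]: snap(n,n+"2")
a=cv2.imread("pics/scene2.png")[80:280,150:400];cv2.imwrite("pics/z3.png",cv2.resize(a,None,fx=3,fy=3,interpolation=cv2.INTER_CUBIC))
```

```text
t 5.9 pos [0.5503 0.005  0.2971] rot [179.99  -0.21 108.38] F [-0.5  0.2 -3.3] M [ 0.13 -0.01 -0.02] w 0.0236 q [ 33.  15. -41. 104.  11.  65.  97.]
```

View pics/z3.png

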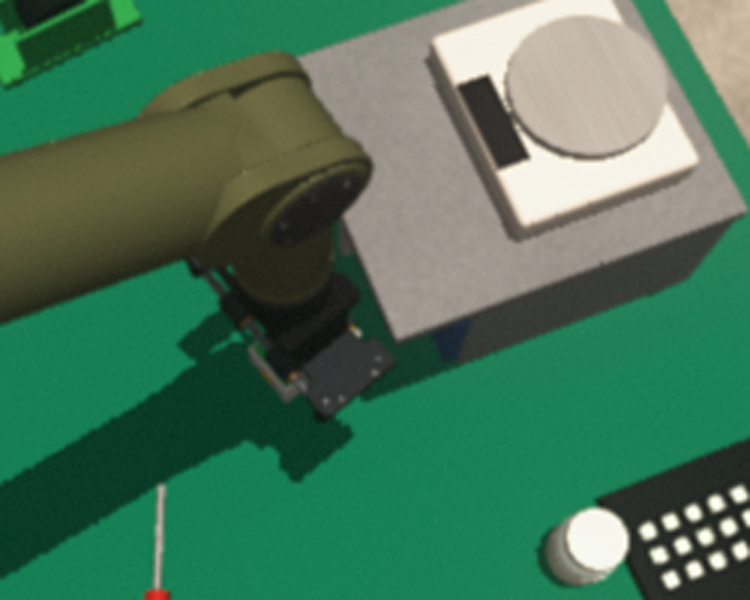

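View pics/wrist2.png

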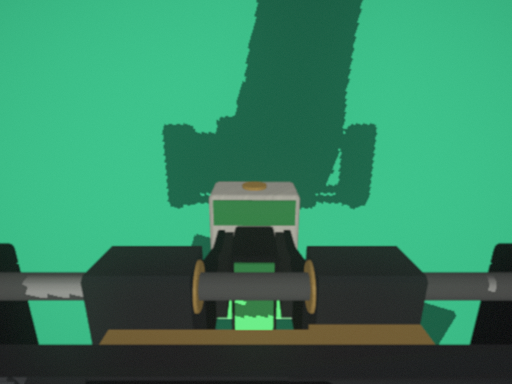

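Emit:
{"name": "carry_out", "arguments": {
  "increments": [
    [0.005, 0.01, -0.001, 0, 1],
    [0.015, 0.02, -0.002, 0, 1],
    [0.025, 0.025, -0.002, 0, 1],
    [0.035, 0.025, -0.002, 0, 1],
    [0.042, 0.025, -0.002, 0, 1],
    [0.048, 0.025, -0.002, 0, 1],
    [0.053, 0.025, -0.002, 0, 1],
    [0.0565, 0.025, -0.002, 0, 1],
    [0.0565, 0.028, -0.002, 0, 1],
    [0.0565, 0.032, -0.002, 0, 1],
    [0.0565, 0.035, -0.002, 0, 1],
    [0.0565, 0.038, -0.002, 0, 1],
    [0.0565, 0.038, -0.002, 0, 1]
  ]
}}

```text
time_s: 7.3
tool_pos: [0.6067, 0.0386, 0.296]
tool_rot: [180.0, -0.0, 108.0]
force: [0.3, 1.2, -2.3]
grip_width: 0.0236
```

Run:
```python
from h import *
st()
for n in["scene"]: snap(n,n+"3")
a=cv2.imread("pics/scene3.png")[80:240,220:400];cv2.imwrite("pics/z4.png",cv2.resize(a,None,fx=3,fy=3,interpolation=cv2.INTER_CUBIC))
```

```text
t 7.3 pos [0.6067 0.0386 0.296 ] rot [ 1.7998e+02 -2.0000e-02  1.0802e+02] F [ 0.3  1.2 -2.3] M [ 0.12 -0.01  0.  ] w 0.0236 q [ 27.  23. -41.  96.  16.  67.  90.]
```

View pics/z4.png

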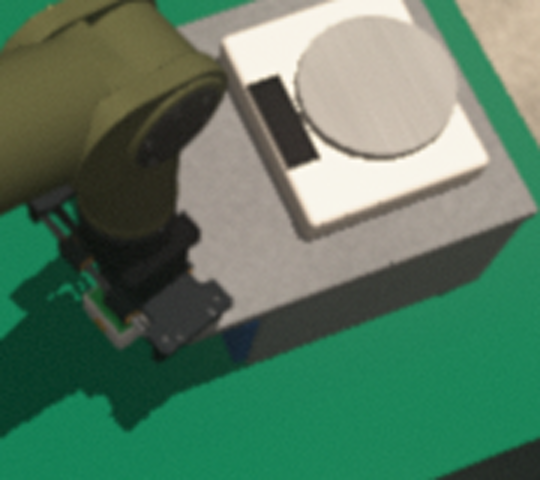

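Emit:
{"name": "carry_out", "arguments": {
  "increments": [
    [0, 0.003, 0, 0, 1],
    [0, 0.006, 0, 0, 1],
    [0, 0.008, 0, 0, 1],
    [0, 0.009, 0, 0, 1],
    [0, 0.01, 0, 0, 1],
    [0, 0.011, 0, 0, 1],
    [0, 0.012, 0, 0, 1]
  ]
}}

```text
time_s: 8.05
tool_pos: [0.6069, 0.0497, 0.2958]
tool_rot: [180.0, -0.0, 107.9]
force: [-0.6, 0.2, -2.0]
grip_width: 0.024
```

Emit:
{"name": "carry_out", "arguments": {
  "increments": [
    [0, 0.001, 0, 0, 1],
    [0, 0.002, 0, 0, 1]
  ]
}}

```text
time_s: 8.25
tool_pos: [0.6069, 0.0518, 0.2958]
tool_rot: [180.0, -0.0, 108.0]
force: [-0.1, -0.4, -1.9]
grip_width: 0.0237
```

Run:
```python
from h import *
st()
```

```text
t 8.25 pos [0.6069 0.0518 0.2958] rot [180.    -0.   107.95] F [-0.1 -0.4 -1.9] M [-0.01 -0.04 -0.06] w 0.0237 q [ 26.  23. -41.  96.  16.  68.  89.]
```

Emit:
{"name": "carry_out", "arguments": {
  "increments": [
    [0, 0.001, 0, 0, 1],
    [0, 0.002, 0, 0, 1]
  ]
}}

```text
time_s: 8.45
tool_pos: [0.607, 0.0526, 0.2958]
tool_rot: [-180.0, 0.1, 107.9]
force: [-0.6, -3.9, -1.7]
grip_width: 0.0236
```

Emit:
{"name": "carry_out", "arguments": {
  "increments": [
    [0, 0.001, 0, 0, 1],
    [0, 0.0015, 0, 0, 1]
  ]
}}

```text
time_s: 8.65
tool_pos: [0.6071, 0.0531, 0.2958]
tool_rot: [-179.9, 0.2, 107.8]
force: [-0.2, -6.7, -0.6]
grip_width: 0.0234
```

Run:
```python
from h import *
st()
```

```text
t 8.65 pos [0.6071 0.0531 0.2958] rot [-179.92    0.18  107.83] F [-0.2 -6.7 -0.6] M [-1.35  0.02 -0.27] w 0.0234 q [ 25.  23. -41.  96.  16.  68.  89.]
```

Emit:
{"name": "carry_out", "arguments": {
  "increments": [
    [0, 0.001, 0, 0, 1],
    [0, 0.002, 0, 0, 1],
    [-0.001, 0.002, 0, 0, 1],
    [-0.002, 0.002, 0, 0, 1],
    [-0.003, 0.002, 0, 0, 1]
  ]
}}

```text
time_s: 9.15
tool_pos: [0.6054, 0.0537, 0.2958]
tool_rot: [179.8, 0.3, 107.7]
force: [6.1, -7.3, -4.6]
grip_width: 0.0234
```

Run:
```python
from h import *
st()
```

```text
t 9.15 pos [0.6054 0.0537 0.2958] rot [179.83   0.3  107.71] F [ 6.1 -7.3 -4.6] M [-1.79 -1.46 -0.61] w 0.0234 q [ 25.  22. -41.  96.  16.  67.  88.]
```

Emit:
{"name": "carry_out", "arguments": {
  "increments": [
    [-0.001, 0.0005, 0, 0, 1],
    [-0.002, 0.001, 0, 0, 1],
    [-0.003, 0.0015, 0, 0, 1],
    [-0.004, 0.002, 0, 0, 1]
  ]
}}

```text
time_s: 9.55
tool_pos: [0.6023, 0.0542, 0.2963]
tool_rot: [179.7, 0.4, 107.6]
force: [7.8, -9.6, -3.4]
grip_width: 0.0238
```

Run:
```python
from h import *
st()
```

```text
t 9.55 pos [0.6023 0.0542 0.2963] rot [179.73   0.44 107.6 ] F [ 7.8 -9.6 -3.4] M [-2.51 -1.78 -0.81] w 0.0238 q [ 26.  22. -41.  96.  16.  67.  88.]
```

Emit:
{"name": "carry_out", "arguments": {
  "increments": [
    [-0.0015, 0, 0, 0, 1],
    [-0.003, 0, 0, 0, 1],
    [-0.0045, 0, 0, 0, 1],
    [-0.006, 0, 0, 0, 1],
    [-0.0075, 0, 0, 0, 1]
  ]
}}

```text
time_s: 10.05
tool_pos: [0.5948, 0.0543, 0.2963]
tool_rot: [179.7, 0.4, 107.6]
force: [7.0, -9.4, -4.8]
grip_width: 0.0235
```

Run:
```python
from h import *
st()
snap("scene","s4");snap("wrist","w4")
a=cv2.imread("pics/s4.png")[100:220,220:340];cv2.imwrite("pics/z5.png",cv2.resize(a,None,fx=4,fy=4,interpolation=cv2.INTER_CUBIC))
```

```text
t 10.05 pos [0.5948 0.0543 0.2963] rot [179.73   0.43 107.6 ] F [ 7.  -9.4 -4.8] M [-2.43 -1.83 -0.76] w 0.0235 q [ 26.  21. -41.  97.  15.  67.  88.]
```

View pics/w4.png

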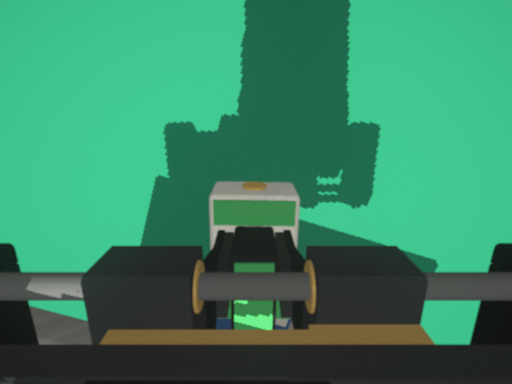

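View pics/z5.png

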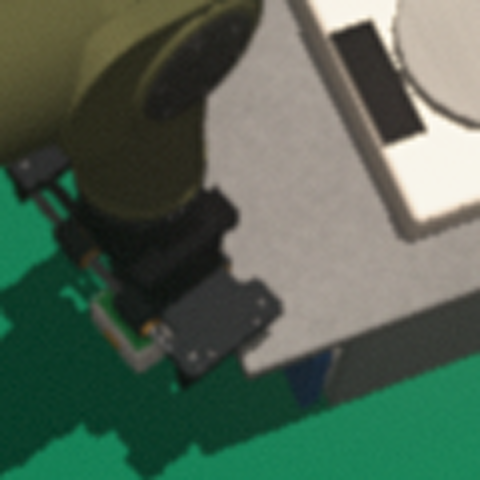

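Emit:
{"name": "carry_out", "arguments": {
  "increments": [
    [-0.002, 0, 0, 0, 1],
    [-0.004, 0, 0, 0, 1],
    [-0.006, 0, 0, 0, 1],
    [-0.009, 0, 0, 0, 1],
    [-0.012, 0, 0, 0, 1],
    [-0.015, 0, 0, 0, 1],
    [-0.018, 0, 0, 0, 1],
    [-0.021, 0, 0, 0, 1]
  ]
}}

```text
time_s: 10.95
tool_pos: [0.5738, 0.0543, 0.2965]
tool_rot: [179.7, 0.4, 107.6]
force: [7.3, -9.7, -4.7]
grip_width: 0.0233
```

Run:
```python
from h import *
st()
snap("scene","s5")
a=cv2.imread("pics/s5.png")[100:220,220:340];cv2.imwrite("pics/z6.png",cv2.resize(a,None,fx=4,fy=4,interpolation=cv2.INTER_CUBIC))
```

```text
t 10.95 pos [0.5738 0.0543 0.2965] rot [179.71   0.44 107.6 ] F [ 7.3 -9.7 -4.7] M [-2.57 -1.93 -0.84] w 0.0233 q [ 27.  19. -42. 100.  14.  66.  89.]
```

View pics/z6.png

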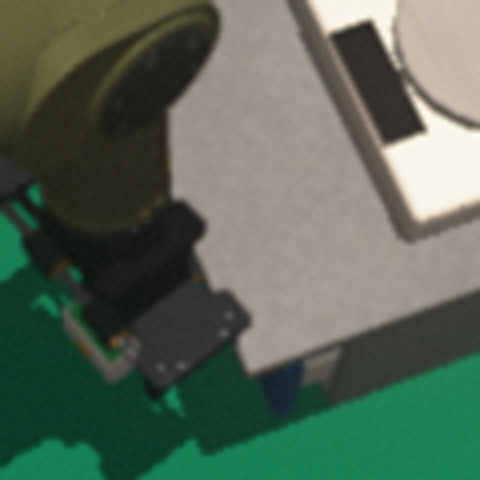

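Emit:
{"name": "carry_out", "arguments": {
  "increments": [
    [-0.002, 0, 0, 0, 1],
    [-0.005, 0, 0, 0, 1],
    [-0.008, 0, 0, 0, 1],
    [-0.012, 0, 0, 0, 1],
    [-0.016, 0, 0, 0, 1],
    [-0.02, 0, 0, 0, 1],
    [-0.024, 0, 0, 0, 1],
    [-0.028, 0, 0, 0, 1],
    [-0.032, 0, 0, 0, 1],
    [-0.036, 0, 0, 0, 1],
    [-0.04, 0, 0, 0, 1],
    [-0.043, 0, 0, 0, 1],
    [-0.046, 0, 0, 0, 1],
    [-0.049, 0, 0, 0, 1],
    [-0.051, 0, 0, 0, 1],
    [-0.052, 0, 0, 0, 1],
    [-0.052, 0, 0, 0, 1]
  ]
}}

```text
time_s: 12.7
tool_pos: [0.5215, 0.0546, 0.2967]
tool_rot: [179.7, 0.5, 107.6]
force: [6.2, -10.7, -3.3]
grip_width: 0.0237
```

Run:
```python
from h import *
st()
snap("scene","s6");snap("top","t6")
a=cv2.imread("pics/s6.png")[80:240,190:370];cv2.imwrite("pics/z7.png",cv2.resize(a,None,fx=3.5,fy=3.5,interpolation=cv2.INTER_CUBIC))
```

```text
t 12.7 pos [0.5215 0.0546 0.2967] rot [179.74   0.46 107.63] F [  6.2 -10.7  -3.3] M [-2.83 -1.67 -0.8 ] w 0.0237 q [ 30.  12. -43. 107.   9.  64.  91.]
```

View pics/z7.png

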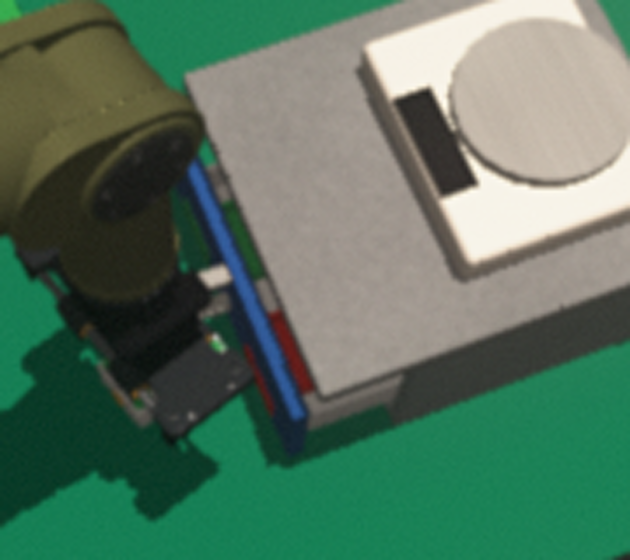

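Emit:
{"name": "carry_out", "arguments": {
  "increments": [
    [0, -0.004, 0, 0, 1],
    [0, -0.012, 0, 0, 1],
    [0, -0.025, 0, 0, 1],
    [-0.002, -0.045, 0, 0, 1],
    [-0.005, -0.075, 0, 0, 1],
    [-0.01, -0.105, 0, -3, 1],
    [-0.015, -0.14, 0, -6, 1],
    [-0.02, -0.175, -0.01, -9, 1],
    [-0.03, -0.205, -0.025, -12, 1],
    [-0.035, -0.22, -0.04, -15, 1],
    [-0.04, -0.225, -0.05, -17, 1],
    [-0.04, -0.225, -0.056, -17, 1],
    [-0.04, -0.225, -0.06, -17, 1],
    [-0.04, -0.225, -0.0615, -17, 1],
    [-0.04, -0.225, -0.0615, -17, 1]
  ]
}}

```text
time_s: 14.3
tool_pos: [0.48, -0.1646, 0.2346]
tool_rot: [180.0, -0.0, 91.1]
force: [-0.1, -0.2, -2.6]
grip_width: 0.0234
```

Run:
```python
from h import *
st()
```

```text
t 14.3 pos [ 0.48   -0.1646  0.2346] rot [ 1.7996e+02 -2.0000e-02  9.1100e+01] F [-0.1 -0.2 -2.6] M [ 0.06 -0.11  0.06] w 0.0234 q [ 46.  13. -32. 113.   8.  56. 101.]
```

Emit:
{"name": "carry_out", "arguments": {
  "increments": [
    [0, 0, -0.0005, 0, 1],
    [0, 0, -0.001, 0, 1],
    [0, 0, -0.0015, 0, 1],
    [0, 0, -0.002, 0, 1],
    [0, 0, -0.002, 0, 1]
  ]
}}

```text
time_s: 14.8
tool_pos: [0.4795, -0.1658, 0.2328]
tool_rot: [180.0, 0.0, 91.0]
force: [-0.9, 0.3, 2.1]
grip_width: 0.0235
```

Run:
```python
from h import *
st()
o,p,d=snap("top","t7");
d0=d;hsv=cv2.cvtColor(p,cv2.COLOR_RGB2HSV);P=cloud("top",d)
m=(hsv[...,0]>108)&(hsv[...,0]<125)&(hsv[...,1]>120)&(P[...,0]>.45)&(P[...,0]<.66)&(P[...,1]>-.1)&(P[...,1]<.3)
print("blue front",np.round(np.percentile(P[m],[5,50,95],axis=0),3),m.sum())
cv2.imwrite("pics/z8.png",cv2.resize(cv2.imread("pics/t7.png")[120:280,150:350],None,fx=3.5,fy=3.5,interpolation=cv2.INTER_CUBIC))
```

```text
t 14.8 pos [ 0.4795 -0.1658  0.2328] rot [1.7999e+02 1.0000e-02 9.0950e+01] F [-0.9  0.3  2.1] M [0.3  0.27 0.04] w 0.0235 q [ 46.  13. -32. 113.   8.  56. 100.]
blue front [[0.614 0.001 0.082]
 [0.623 0.015 0.117]
 [0.624 0.082 0.124]] 19
```

View pics/z8.png

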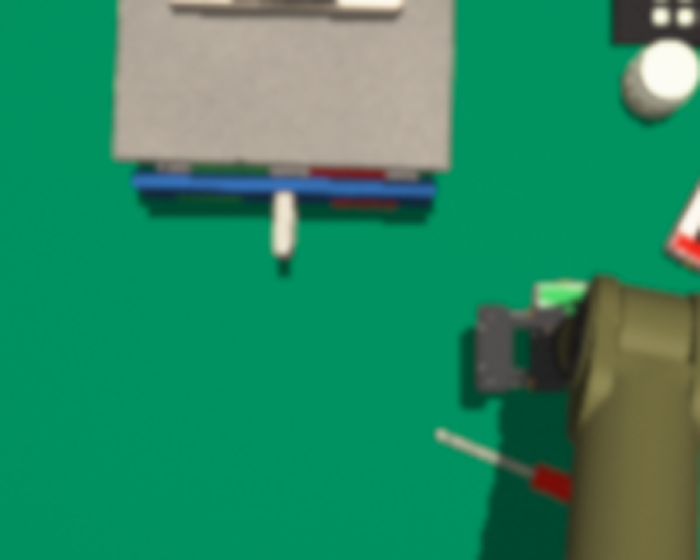

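Emit:
{"name": "carry_out", "arguments": {
  "increments": [
    [0, 0, 0, 0, 0.6],
    [0, 0, 0, 0, 0.2],
    [0, 0, 0, 0, 0],
    [0, 0, 0, 0, -0.2],
    [0, 0, 0, 0, -0.4],
    [0, 0, 0.01, 0, -0.4],
    [0, 0, 0.03, 0, -0.4],
    [0, 0, 0.06, 0, -0.4],
    [0, 0, 0.085, 0, -0.4],
    [0, 0, 0.1, 0, -0.4]
  ]
}}

```text
time_s: 15.85
tool_pos: [0.48, -0.1657, 0.3351]
tool_rot: [179.8, 0.1, 91.0]
force: [0.7, -0.2, -0.8]
grip_width: 0.0604
```

Run:
```python
from h import *
st()
p=np.load("pics/t7rgb.npy");d=np.load("pics/t7.npy");P=cloud("top",d)
hsv=cv2.cvtColor(p,cv2.COLOR_RGB2HSV)
g=(hsv[...,1]<60)&(hsv[...,2]>110)
m=np.zeros_like(g);m[172:197,224:238]=g[172:197,224:238]
v,u=np.where(m);q=ray("top",np.c_[u,v],.112);print("handle top",q.min(0),q.max(0),np.median(q,0),np.median(P[m],0))
fr=q[q[:,0]<q[:,0].min()+.02];print("front part y",fr[:,1].min(),fr[:,1].max(),fr[:,1].mean())
q=P[m];q=q[(q[:,2]>.1)&(q[:,2]<.125)];print(np.percentile(q,[2,50,98],axis=0))
o,p,d=snap("scene","s8");P=cloud("scene",d)
m=(P[...,0]>.53)&(P[...,0]<.63)&(P[...,1]>.07)&(P[...,1]<.13)&(P[...,2]>.09)&(P[...,2]<.118)&(d>0)
q=P[m];print(len(q),np.percentile(q,[2,50,98],axis=0))
m=(P[...,0]>.53)&(P[...,0]<.63)&(P[...,1]>.07)&(P[...,1]<.13)&(P[...,2]>.04)&(P[...,2]<.09)&(d>0)
q=P[m];print(len(q),np.percentile(q,[2,50,98],axis=0))
cv2.imwrite("pics/z9.png",cv2.resize(cv2.imread("pics/s8.png")[80:360,180:400],None,fx=2,fy=2,interpolation=cv2.INTER_CUBIC))
```

```text
t 15.85 pos [ 0.48   -0.1657  0.3351] rot [1.7981e+02 9.0000e-02 9.0970e+01] F [ 0.7 -0.2 -0.8] M [ 0.12 -0.17 -0.01] w 0.0604 q [ 48.   6. -33. 107.   3.  68. 104.]
handle top [0.55455763 0.09018701 0.112     ] [0.61178764 0.10990104 0.112     ] [0.58620519 0.10028271 0.112     ] [0.58636091 0.10023457 0.10996774]
front part y 0.09256686272987674 0.10870512124976373 0.10063354137999259
[[0.55829099 0.09575467 0.10378935]
 [0.58321233 0.10218613 0.11117304]
 [0.61153688 0.1092832  0.11789495]]
158 [[0.55669414 0.0761787  0.09349749]
 [0.58902259 0.10095688 0.11162493]
 [0.6157494  0.12334793 0.11748078]]
135 [[0.55645402 0.07774225 0.04380527]
 [0.59179307 0.09928624 0.05878074]
 [0.61257064 0.11806485 0.08707765]]
```

View pics/z9.png

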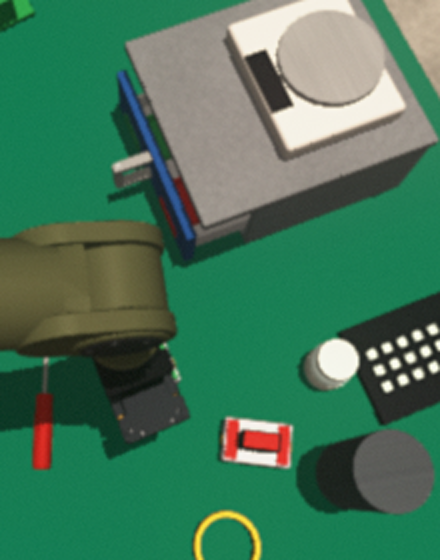

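Emit:
{"name": "carry_out", "arguments": {
  "increments": [
    [0.005, 0.015, 0, 0, -0.4],
    [0.012, 0.045, 0, 0, -0.4],
    [0.025, 0.085, 0, 0, -0.4],
    [0.038, 0.125, 0, -1, -0.4],
    [0.05, 0.165, 0, -1, -0.4],
    [0.06, 0.2, 0, -1, -0.4],
    [0.07, 0.23, 0, -1, -0.4],
    [0.077, 0.252, 0, -1, -0.4],
    [0.082, 0.265, 0, -1, -0.4],
    [0.082, 0.267, -0.005, -1, -0.4],
    [0.082, 0.267, -0.02, -1, -0.4],
    [0.082, 0.267, -0.04, -1, -0.4],
    [0.082, 0.267, -0.06, -1, -0.4],
    [0.082, 0.267, -0.075, -1, -0.4],
    [0.082, 0.267, -0.085, -1, -0.4],
    [0.082, 0.267, -0.089, -1, -0.4],
    [0.082, 0.267, -0.089, -1, -0.4]
  ]
}}

```text
time_s: 17.6
tool_pos: [0.5613, 0.1009, 0.2429]
tool_rot: [-180.0, -0.0, 89.9]
force: [-0.4, 0.2, 0.3]
grip_width: 0.0608
```

Run:
```python
from h import *
st();snap("wrist","w9")
```

```text
t 17.6 pos [0.5613 0.1009 0.2429] rot [-179.96   -0.     89.93] F [-0.4  0.2  0.3] M [ 0.06 -0.14  0.05] w 0.0608 q [ 22.  22. -42. 104.  16.  61.  65.]
```

View pics/w9.png

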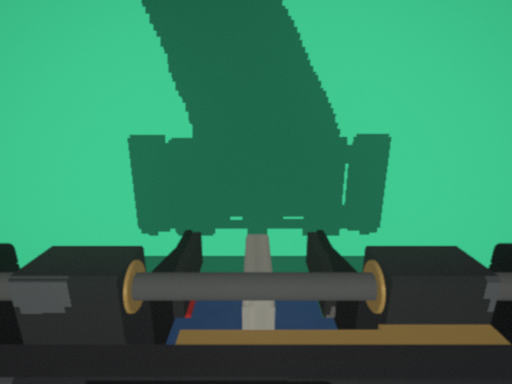

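Emit:
{"name": "carry_out", "arguments": {
  "increments": [
    [0, 0, 0, 0, 0.4],
    [0, 0, 0, 0, 0.8],
    [0, 0, 0, 0, 1],
    [0, 0, 0, 0, 1],
    [0, 0, 0, 0, 1],
    [0, 0, 0, 0, 1],
    [0, 0, 0, 0, 1],
    [0, 0, 0, 0, 1],
    [0, 0, 0, 0, 1],
    [0, 0, 0, 0, 1]
  ],
  "grip_force": 40
}}

```text
time_s: 18.65
tool_pos: [0.5613, 0.1024, 0.2433]
tool_rot: [180.0, -0.1, 90.0]
force: [1.4, 5.2, -1.9]
grip_width: 0.0134
```

Emit:
{"name": "carry_out", "arguments": {
  "increments": [
    [-0.001, 0, 0, 0, 1],
    [-0.003, 0, 0, 0, 1],
    [-0.006, 0, 0, 0, 1],
    [-0.01, 0, 0, 0, 1],
    [-0.015, 0, 0, 0, 1],
    [-0.021, 0, 0, 0, 1],
    [-0.027, 0, 0, 0, 1],
    [-0.033, 0, 0, 0, 1],
    [-0.039, 0, 0, 0, 1],
    [-0.045, 0, 0, 0, 1],
    [-0.051, 0, 0, 0, 1],
    [-0.057, 0, 0, 0, 1],
    [-0.063, 0, 0, 0, 1],
    [-0.069, 0, 0, 0, 1],
    [-0.075, 0, 0, 0, 1],
    [-0.081, 0, 0, 0, 1],
    [-0.087, 0, 0, 0, 1],
    [-0.092, 0, 0, 0, 1],
    [-0.096, 0, 0, 0, 1],
    [-0.1, 0, 0, 0, 1]
  ]
}}

```text
time_s: 20.65
tool_pos: [0.462, 0.1026, 0.2433]
tool_rot: [179.8, -0.2, 90.0]
force: [8.1, 8.2, -9.2]
grip_width: 0.0139
```

Run:
```python
from h import *
st()
```

```text
t 20.65 pos [0.462  0.1026 0.2433] rot [179.79  -0.19  90.03] F [ 8.1  8.2 -9.2] M [ 0.99 -1.11 -0.06] w 0.0139 q [ 27.   9. -45. 117.   8.  57.  68.]
```

Emit:
{"name": "carry_out", "arguments": {
  "increments": [
    [-0.003, 0.001, 0, 0, 1],
    [-0.006, 0.002, 0, 0, 1],
    [-0.009, 0.002, 0, 0, 1],
    [-0.011, 0.002, 0, 0, 1],
    [-0.013, 0.002, 0, 0, 1],
    [-0.0145, 0.002, 0, 0, 1]
  ]
}}

```text
time_s: 21.25
tool_pos: [0.4477, 0.1031, 0.2433]
tool_rot: [179.8, -0.1, 89.9]
force: [7.5, 3.7, -8.4]
grip_width: 0.0141
```

Emit:
{"name": "carry_out", "arguments": {
  "increments": [
    [-0.001, 0, 0, 0, 1],
    [-0.002, 0, 0, 0, 1],
    [-0.003, 0, 0, 0, 1]
  ]
}}

```text
time_s: 21.55
tool_pos: [0.4448, 0.1031, 0.2433]
tool_rot: [179.8, -0.1, 89.9]
force: [6.9, 3.4, -8.2]
grip_width: 0.0137
```

Emit:
{"name": "carry_out", "arguments": {
  "increments": [
    [-0.001, 0, 0, 0, 1],
    [-0.002, 0, 0, 0, 1],
    [-0.003, 0, 0, 0, 1]
  ]
}}

```text
time_s: 21.85
tool_pos: [0.4431, 0.1029, 0.2433]
tool_rot: [179.5, -0.1, 89.9]
force: [17.4, 4.3, -19.8]
grip_width: 0.0137
```

Emit:
{"name": "carry_out", "arguments": {
  "increments": [
    [-0.001, 0, 0, 0, 1],
    [-0.002, 0, 0, 0, 1],
    [-0.003, 0, 0, 0, 1]
  ]
}}

```text
time_s: 22.15
tool_pos: [0.4418, 0.1028, 0.2435]
tool_rot: [179.2, -0.2, 89.9]
force: [25.9, 3.5, -28.3]
grip_width: 0.0138
```

Emit:
{"name": "carry_out", "arguments": {
  "increments": [
    [0.002, 0, 0, 0, 1],
    [0.004, 0, 0, 0, 1],
    [0.004, 0, 0, 0, 1],
    [0.004, 0, 0, 0, 0.5],
    [0.004, 0, 0, 0, 0],
    [0.004, 0, 0, 0, -0.5],
    [0.004, 0, 0, 0, -0.5],
    [0.004, 0, 0, 0, -0.5],
    [0.004, 0, 0, 0, -0.5],
    [0.004, 0, 0.02, 0, -0.5],
    [0.004, 0, 0.05, 0, -0.5],
    [0.004, 0, 0.08, 0, -0.5],
    [0.004, -0.02, 0.1, 0, -0.5],
    [0.004, -0.06, 0.1, 0, -0.5],
    [0.01, -0.1, 0.1, 0, -0.5],
    [0.02, -0.14, 0.1, 0, -0.5],
    [0.03, -0.18, 0.1, 0, -0.5],
    [0.035, -0.22, 0.1, 0, -0.5],
    [0.038, -0.25, 0.1, 0, -0.5],
    [0.038, -0.26, 0.1, 0, -0.5]
  ]
}}

```text
time_s: 24.15
tool_pos: [0.4755, -0.1605, 0.343]
tool_rot: [-180.0, 0.0, 89.7]
force: [0.3, -0.1, -0.2]
grip_width: 0.0651
```

Run:
```python
from h import *
st()
o,p,d=snap("top","t10");snap("scene","s10")
P=cloud("top",d)
cv2.imwrite("pics/z10.png",cv2.resize(p[120:280,150:400][:,:,::-1],None,fx=3,fy=3,interpolation=cv2.INTER_CUBIC))
cv2.imwrite("pics/z11.png",cv2.resize(cv2.imread("pics/s10.png")[80:360,150:400],None,fx=2,fy=2,interpolation=cv2.INTER_CUBIC))
```

```text
t 24.15 pos [ 0.4755 -0.1605  0.343 ] rot [-1.7998e+02  2.0000e-02  8.9670e+01] F [ 0.3 -0.1 -0.2] M [ 0.11 -0.11 -0.04] w 0.0651 q [ 45.   4. -30. 108.   2.  69. 103.]
```

View pics/z10.png

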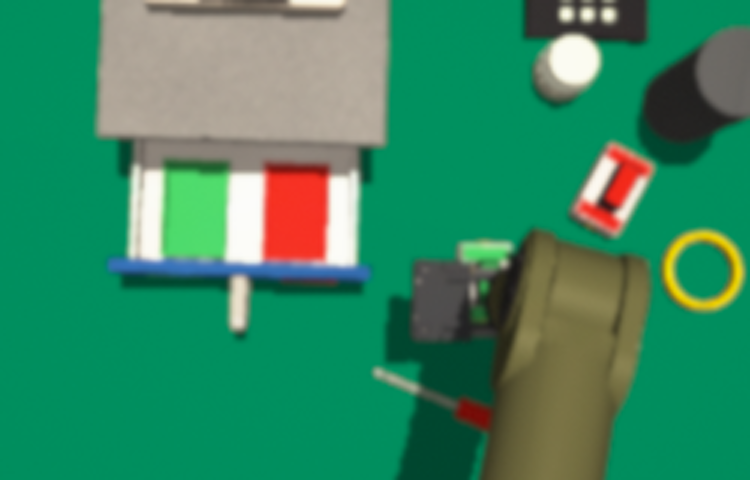

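View pics/z11.png

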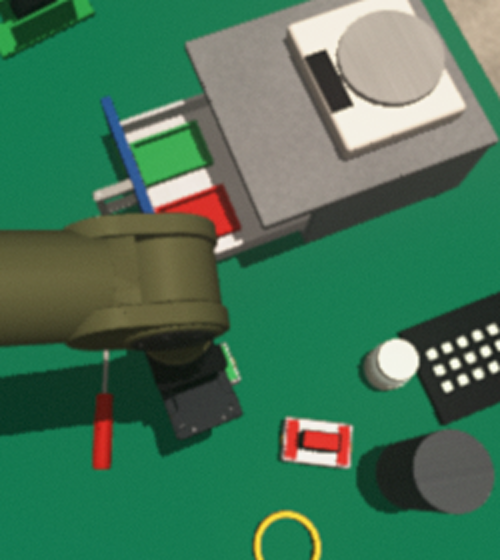

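Run:
```python
from h import *
for n,t in [("top","t10"),("scene","s10")]:
    p=np.load(f"pics/{t}rgb.npy");d=np.load(f"pics/{t}.npy");P=cloud(n,d)
    hsv=cv2.cvtColor(p,cv2.COLOR_RGB2HSV);H,S,V=[hsv[...,i].astype(int) for i in range(3)]
    roi=(P[...,0]>.5)&(P[...,0]<.64)&(P[...,1]>-.03)&(P[...,1]<.23)&(d>0)&(P[...,2]<.12)
    for nm,mm in [("red",((H<6)|(H>174))&(S>150)),("green",(H>50)&(H<75)&(S>100)&(V>130))]:
        m=(mm&roi).astype(np.uint8);k,l,s,c=cv2.connectedComponentsWithStats(m);i=1+np.argmax(s[1:,4])
        q3=P[l==i];z=np.median(q3[:,2]);v,u=np.where(l==i);q=ray(n,np.c_[u,v],z)
        r=cv2.minAreaRect(q[:,:2].astype(np.float32)*1000);print(n,nm,"floor z",round(z,4),np.round(r[0],1),np.round(r[1],1),round(r[2],2),"med",np.round(np.median(q3,0),4), "ext",np.round(np.percentile(q,[1,99],axis=0),4)[:,:2].tolist())
    m=roi&(S<40)&(V>170);print("white z pct",np.round(np.percentile(P[m][:,2],[5,25,50,75,95]),4))
    mb=(H>108)&(H<125)&(S>120)&(P[...,0]>.4)&(P[...,0]<.55)&(P[...,1]>-.1)&(P[...,1]<.3)&(d>0);q=P[mb];print("front",np.round(np.percentile(q,[2,50,98],axis=0),4).tolist())
o,p,d=snap("wrist","w11");T=wristT(o)
hsv=cv2.cvtColor(p,cv2.COLOR_RGB2HSV);H,S,V=[hsv[...,i].astype(int) for i in range(3)]
K=np.array(env.get_calibration("wrist")["K"])
v,u=np.mgrid[:384,:512];Pc=np.stack([(u-K[0,2])*d/K[0,0],(v-K[1,2])*d/K[1,1],d],-1);P=(Pc-T[:3,3])@T[:3,:3]
m=(((S<60)&(V>90))|((H>55)&(H<72)&(S>100)&(V>60)))&(np.abs(P[...,2]-.036)<.006)&(d>0)
q=P[m];r=cv2.minAreaRect(q[:,:2].astype(np.float32)*1000);print("base rect",r,m.sum())
m=(np.abs(P[...,2]-.076)<.006)&(d>0)&(np.abs(P[...,0]-.497)<.05)&(np.abs(P[...,1]+.166)<.03);q=P[m];print("block",cv2.minAreaRect(q[:,:2].astype(np.float32)*1000),len(q))
```

```text
top red floor z 0.0283 [571.9  46.2] [100.8  66.9] 1.5 med [0.5717 0.0459 0.0283] ext [[0.5212, 0.013], [0.6225, 0.0785]]
top green floor z 0.0287 [566.5 158.5] [68.  98.3] 89.35 med [0.5655 0.1591 0.0287] ext [[0.5182, 0.1251], [0.6151, 0.192]]
white z pct [0.0204 0.0241 0.0267 0.0305 0.0618]
front [[0.4969, 0.004, 0.0597], [0.4971, 0.0325, 0.102], [0.5078, 0.0738, 0.1203]]
scene red floor z 0.0304 [571.1  50.7] [105.9  74.7] 0.18 med [0.5963 0.0642 0.0304] ext [[0.5236, 0.0147], [0.6236, 0.0876]]
scene green floor z 0.0295 [565.5 165.8] [95.9 71.9] 0.15 med [0.5632 0.1606 0.0295] ext [[0.5187, 0.1304], [0.6099, 0.1972]]
white z pct [0.0235 0.026  0.0275 0.0296 0.0623]
front [[0.497, 0.0599, 0.1186], [0.5074, 0.0754, 0.1197], [0.5082, 0.1025, 0.1219]]
base rect ((495.4354248046875, -106.64322662353516), (88.1953125, 174.74879455566406), 0.634548008441925) 2936
block ((496.5810852050781, -166.21392822265625), (50.27547073364258, 24.073396682739258), 0.6820674538612366) 1509
```

View pics/w11.png

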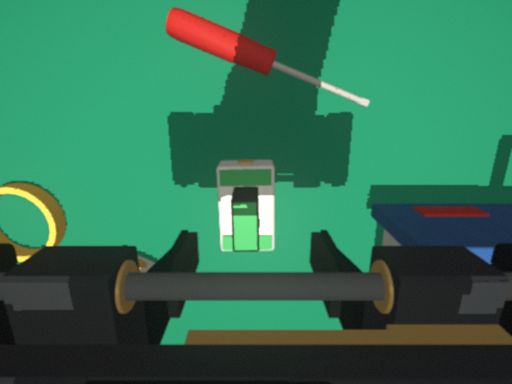

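Emit:
{"name": "carry_out", "arguments": {
  "increments": [
    [0.005, 0.02, 0.01, 0, -0.5],
    [0.012, 0.05, 0.03, 0, -0.5],
    [0.025, 0.09, 0.045, 0, -0.5],
    [0.037, 0.135, 0.057, 0, -0.5],
    [0.05, 0.18, 0.057, 0, -0.5],
    [0.057, 0.22, 0.057, 0, -0.5],
    [0.062, 0.25, 0.057, 0, -0.5],
    [0.064, 0.262, 0.057, 0, -0.5],
    [0.064, 0.262, 0.057, 0, -0.5],
    [0.064, 0.262, 0.057, 0, -0.5]
  ]
}}

```text
time_s: 25.3
tool_pos: [0.5396, 0.1044, 0.4001]
tool_rot: [-180.0, 0.1, 89.9]
force: [0.1, -0.8, -0.7]
grip_width: 0.0653
```

Run:
```python
from h import *
st()
o,p,d=snap("wrist","w12");T=wristT(o)
hsv=cv2.cvtColor(p,cv2.COLOR_RGB2HSV);H,S,V=[hsv[...,i].astype(int) for i in range(3)]
K=np.array(env.get_calibration("wrist")["K"])
v,u=np.mgrid[:384,:512];Pc=np.stack([(u-K[0,2])*d/K[0,0],(v-K[1,2])*d/K[1,1],d],-1);P=(Pc-T[:3,3])@T[:3,:3]
np.save("pics/w12P.npy",P)
for y in (.047,.159):
    m=(np.abs(P[...,1]-y)<.003)&(P[...,0]>.48)&(P[...,0]<.66)&(d>0);q=P[m];
    b=np.arange(.48,.66,.004);i=np.digitize(q[:,0],b);print(y,[(round(b[k-1],3),round(np.median(q[i==k][:,2])*1000)) for k in np.unique(i)])
m=(np.abs(P[...,0]-.57)<.004)&(d>0);q=P[m];b=np.arange(-.06,.26,.004);i=np.digitize(q[:,1],b);print([(round(b[k-1],3),round(np.median(q[i==k][:,2])*1000)) for k in np.unique(i) if 0<k<len(b)])
```

```text
t 25.3 pos [0.5396 0.1044 0.4001] rot [-1.7997e+02  7.0000e-02  8.9940e+01] F [ 0.1 -0.8 -0.7] M [ 0.03 -0.15 -0.02] w 0.0653 q [ 25.  10. -43.  97.   7.  76.  71.]
0.047 [(np.float64(0.48), 1), (np.float64(0.484), 1), (np.float64(0.488), 1), (np.float64(0.492), 38), (np.float64(0.496), 107), (np.float64(0.5), 307), (np.float64(0.504), 313), (np.float64(0.508), 313), (np.float64(0.512), 323), (np.float64(0.516), 313), (np.float64(0.52), 313), (np.float64(0.528), 29), (np.float64(0.532), 29), (np.float64(0.536), 30), (np.float64(0.54), 29), (np.float64(0.544), 29), (np.float64(0.548), 29), (np.float64(0.552), 30), (np.float64(0.556), 29), (np.float64(0.56), 29), (np.float64(0.564), 29), (np.float64(0.568), 29), (np.float64(0.572), 29), (np.float64(0.576), 29), (np.float64(0.58), 29), (np.float64(0.584), 30), (np.float64(0.588), 30), (np.float64(0.592), 29), (np.float64(0.596), 29), (np.float64(0.6), 30), (np.float64(0.604), 30), (np.float64(0.608), 29), (np.float64(0.612), 29), (np.float64(0.616), 30), (np.float64(0.62), 38), (np.float64(0.624), 43), (np.float64(0.628), 172), (np.floa
[... 2279 characters left out ...]
24), 43), (np.float64(0.128), 29), (np.float64(0.132), 29), (np.float64(0.136), 29), (np.float64(0.14), 29), (np.float64(0.144), 29), (np.float64(0.148), 29), (np.float64(0.152), 29), (np.float64(0.156), 29), (np.float64(0.16), 29), (np.float64(0.164), 29), (np.float64(0.168), 30), (np.float64(0.172), 29), (np.float64(0.176), 29), (np.float64(0.18), 29), (np.float64(0.184), 29), (np.float64(0.188), 36), (np.float64(0.192), 43), (np.float64(0.196), 27), (np.float64(0.2), 27), (np.float64(0.204), 27), (np.float64(0.208), 27), (np.float64(0.212), 27), (np.float64(0.216), 45), (np.float64(0.22), 61), (np.float64(0.224), 60), (np.float64(0.244), 1), (np.float64(0.248), 1), (np.float64(0.252), 1)]
```

View pics/w12.png

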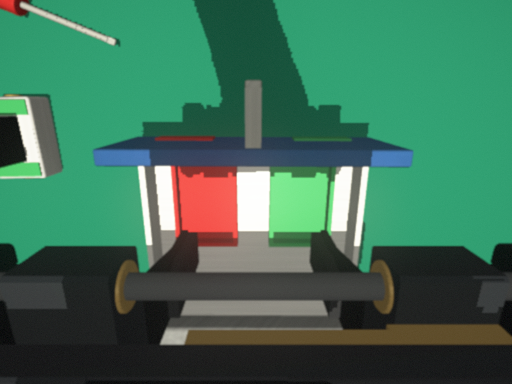

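Run:
```python
from h import *
P=np.load("pics/w12P.npy");p=np.load("pics/w12rgb.npy")
fl=(np.abs(P[...,2]-.0292)<.002)
for nm,y0,x0 in[("red",.046,.57),("green",.158,.57)]:
    m=fl&(np.abs(P[...,1]-y0)<.04)&(P[...,0]>.5)&(P[...,0]<.63);
    hsv=cv2.cvtColor(p,cv2.COLOR_RGB2HSV);m&=hsv[...,1]>100
    q=P[m]
    for lo,hi in[(.53,.56),(.56,.585)]:
        s=q[(q[:,0]>lo)&(q[:,0]<hi)];print(nm,"y",lo,np.round(np.percentile(s[:,1],[1,99]),4),np.percentile(s[:,1],[1,99]).mean().round(4))
    for dy in(-.015,0,.015):
        s=q[np.abs(q[:,1]-y0-dy)<.006];print(nm,"x",dy,np.round(s[:,0].min(),4),np.round(s[:,0].max(),4))
    w=(P[...,2]>.038)&(P[...,2]<.046)&(np.abs(P[...,1]-y0)<.045)&(P[...,0]>.525)&(P[...,0]<.64);q=P[w]
    print("wall tops: y-low",np.round(np.percentile(q[(q[:,1]<y0-.02)&(q[:,0]<.6)][:,1],[3,50,97]),4),"y-high",np.round(np.percentile(q[(q[:,1]>y0+.02)&(q[:,0]<.6)][:,1],[3,50,97]),4),"xfar",np.round(np.percentile(q[(np.abs(q[:,1]-y0)<.02)][:,0],[3,50,97]),4))
f=P[(P[...,2]>.1)&(P[...,2]<.125)&(P[...,0]>.48)&(P[...,0]<.52)];
for a,b in[(0,.05),(.15,.2)]: s=f[(f[:,1]>a)&(f[:,1]<b)];print("front",np.round(np.percentile(s[:,0],[3,50,97]),4))
h=P[(np.abs(P[...,2]-.112)<.006)&(P[...,0]>.42)&(P[...,0]<.49)&(np.abs(P[...,1]-.1)<.02)];print("handle",np.round(np.percentile(h,[2,50,98],axis=0),4))
```

```text
red y 0.53 [0.0143 0.0766] 0.0454
red y 0.56 [0.0141 0.076 ] 0.045
red x -0.015 0.5303 0.6209
red x 0 0.5305 0.6215
red x 0.015 0.5306 0.6213
wall tops: y-low [0.0091 0.0122 0.0142] y-high [0.0781 0.0808 0.0831] xfar [0.6202 0.6222 0.6255]
green y 0.53 [0.1274 0.19  ] 0.1587
green y 0.56 [0.1278 0.1898] 0.1588
green x -0.015 0.5304 0.6215
green x 0 0.5305 0.6215
green x 0.015 0.5305 0.6218
wall tops: y-low [0.121  0.1234 0.1257] y-high [0.1898 0.1918 0.1947] xfar [0.6206 0.6223 0.6255]
front [0.4964 0.5023 0.5113]
front [0.497  0.5028 0.5111]
handle [[0.4419 0.0961 0.1114]
 [0.4648 0.1022 0.1131]
 [0.489  0.1089 0.1146]]
```

Emit:
{"name": "carry_out", "arguments": {
  "increments": [
    [-0.003, -0.02, 0, 0.7, -0.4],
    [-0.01, -0.06, 0, 0.7, -0.4],
    [-0.018, -0.105, 0, 0.7, -0.4],
    [-0.026, -0.15, 0, 0.7, -0.4],
    [-0.033, -0.195, -0.01, 0.7, -0.4],
    [-0.039, -0.235, -0.03, 0.7, -0.4],
    [-0.043, -0.26, -0.05, 0.7, -0.4],
    [-0.043, -0.27, -0.075, 0.7, -0.4],
    [-0.043, -0.2706, -0.1, 0.7, -0.4],
    [-0.043, -0.2706, -0.125, 0.7, -0.4],
    [-0.043, -0.2706, -0.145, 0.7, -0.4],
    [-0.043, -0.2706, -0.16, 0.7, -0.4],
    [-0.043, -0.2706, -0.17, 0.7, -0.4],
    [-0.043, -0.2706, -0.174, 0.7, -0.4],
    [-0.043, -0.2706, -0.174, 0.7, -0.4]
  ],
  "grip_force": 30
}}

```text
time_s: 26.85
tool_pos: [0.4968, -0.1657, 0.2263]
tool_rot: [-180.0, -0.0, 90.6]
force: [-0.1, 0.6, 0.4]
grip_width: 0.061
```

Emit:
{"name": "carry_out", "arguments": {
  "increments": [
    [0, 0, 0, 0, 0.3],
    [0, 0, 0, 0, 1],
    [0, 0, 0, 0, 1],
    [0, 0, 0, 0, 1],
    [0, 0, 0, 0, 1],
    [0, 0, 0, 0, 1],
    [0, 0, 0, 0, 1],
    [0, 0, 0, 0, 1],
    [0, 0, 0, 0, 1]
  ]
}}

```text
time_s: 27.75
tool_pos: [0.4969, -0.1654, 0.2264]
tool_rot: [180.0, 0.0, 90.7]
force: [0.2, 0.3, 0.9]
grip_width: 0.024
```

Run:
```python
from h import *
st()
```

```text
t 27.75 pos [ 0.4969 -0.1654  0.2264] rot [179.99   0.    90.66] F [0.2 0.3 0.9] M [ 0.1  -0.14  0.02] w 0.024 q [ 43.  15. -30. 111.   9.  56.  99.]
```

Emit:
{"name": "carry_out", "arguments": {
  "increments": [
    [0, 0, 0.01, 0, 1],
    [0, 0, 0.035, 0, 1],
    [0, 0, 0.07, 0, 1],
    [0.005, 0.01, 0.105, 0, 1],
    [0.01, 0.03, 0.135, 0, 1],
    [0.02, 0.06, 0.15, -0.7, 1],
    [0.03, 0.1, 0.15, -0.7, 1],
    [0.04, 0.14, 0.15, -0.7, 1],
    [0.05, 0.18, 0.15, -0.7, 1],
    [0.058, 0.22, 0.15, -0.7, 1],
    [0.065, 0.255, 0.15, -0.7, 1],
    [0.07, 0.285, 0.15, -0.7, 1],
    [0.073, 0.308, 0.15, -0.7, 1],
    [0.0742, 0.319, 0.145, -0.7, 1],
    [0.0742, 0.3236, 0.13, -0.7, 1],
    [0.0742, 0.3236, 0.11, -0.7, 1],
    [0.0742, 0.3236, 0.09, -0.7, 1],
    [0.0742, 0.3236, 0.07, -0.7, 1],
    [0.0742, 0.3236, 0.06, -0.7, 1],
    [0.0742, 0.3236, 0.06, -0.7, 1]
  ]
}}

```text
time_s: 29.75
tool_pos: [0.5704, 0.1565, 0.2839]
tool_rot: [-179.8, 0.1, 89.9]
force: [-0.6, 0.4, -1.9]
grip_width: 0.0242
```

Run:
```python
from h import *
st()
snap("scene","s13");snap("wrist","w13")
cv2.imwrite("pics/z13.png",cv2.resize(cv2.imread("pics/s13.png")[80:240,180:340],None,fx=3.5,fy=3.5,interpolation=cv2.INTER_CUBIC))
```

```text
t 29.75 pos [0.5704 0.1565 0.2839] rot [-1.7976e+02  9.0000e-02  8.9870e+01] F [-0.6  0.4 -1.9] M [ 0.05 -0.12  0.01] w 0.0242 q [ 17.  22. -42.  99.  16.  66.  60.]
```

View pics/w13.png

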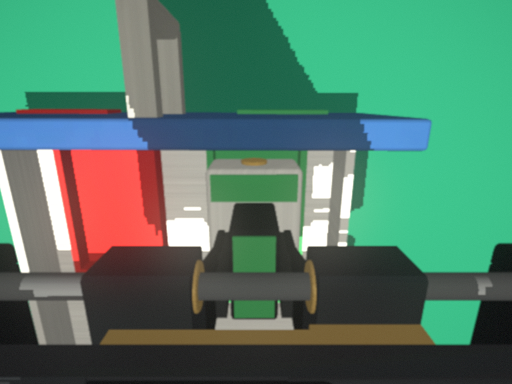

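View pics/z13.png

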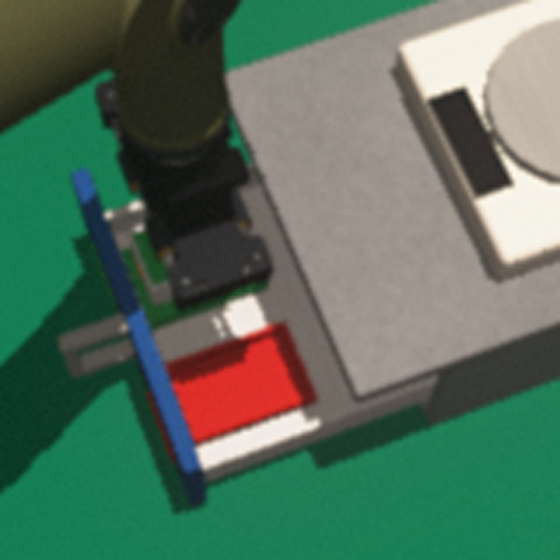

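Emit:
{"name": "carry_out", "arguments": {
  "increments": [
    [0.0005, 0.0015, 0, 0, 1],
    [0.0005, 0.0015, -0.004, 0, 1],
    [0.0005, 0.0015, -0.009, 0, 1],
    [0.0005, 0.0015, -0.013, 0, 1],
    [0.0005, 0.0015, -0.017, 0, 1],
    [0.0005, 0.0015, -0.02, 0, 1],
    [0.0005, 0.0015, -0.023, 0, 1],
    [0.0005, 0.0015, -0.025, 0, 1],
    [0.0005, 0.0015, -0.027, 0, 1],
    [0.0005, 0.0015, -0.027, 0, 1]
  ]
}}

```text
time_s: 30.85
tool_pos: [0.5715, 0.1597, 0.259]
tool_rot: [-180.0, 0.0, 90.0]
force: [-0.2, 0.5, -3.3]
grip_width: 0.0235
```

Emit:
{"name": "carry_out", "arguments": {
  "increments": [
    [0, 0, -0.0005, 0, 1],
    [0, 0, -0.001, 0, 1],
    [0, 0, -0.0015, 0, 1],
    [0, 0, -0.002, 0, 1],
    [0, 0, -0.002, 0, 1]
  ]
}}

```text
time_s: 31.35
tool_pos: [0.5716, 0.1597, 0.2572]
tool_rot: [180.0, -0.0, 90.0]
force: [0.8, 0.2, -2.1]
grip_width: 0.0235
```

Run:
```python
from h import *
st()
```

```text
t 31.35 pos [0.5716 0.1597 0.2572] rot [180.    -0.    89.96] F [ 0.8  0.2 -2.1] M [ 0.1  -0.13  0.01] w 0.0235 q [ 16.  23. -41. 100.  17.  63.  59.]
```

Emit:
{"name": "carry_out", "arguments": {
  "increments": [
    [0, 0, -0.0005, 0, 1],
    [0, 0, -0.001, 0, 1],
    [0, 0, -0.0015, 0, 1],
    [0, 0, -0.0015, 0, 1]
  ]
}}

```text
time_s: 31.75
tool_pos: [0.5715, 0.1597, 0.2557]
tool_rot: [-180.0, -0.0, 90.0]
force: [-0.1, 0.1, -2.8]
grip_width: 0.0238
```

Emit:
{"name": "carry_out", "arguments": {
  "increments": [
    [0, 0, -0.0005, 0, 1],
    [0, 0, -0.001, 0, 1],
    [0, 0, -0.001, 0, 1]
  ]
}}

```text
time_s: 32.05
tool_pos: [0.5716, 0.1597, 0.2547]
tool_rot: [-180.0, -0.0, 90.0]
force: [-0.3, 0.1, -1.3]
grip_width: 0.0238
```

Emit:
{"name": "carry_out", "arguments": {
  "increments": [
    [0, 0, -0.0005, 0, 1],
    [0, 0, -0.001, 0, 1],
    [0, 0, -0.001, 0, 1]
  ]
}}

```text
time_s: 32.35
tool_pos: [0.5716, 0.1598, 0.2544]
tool_rot: [180.0, 0.0, 90.0]
force: [-2.7, -1.5, 4.1]
grip_width: 0.0239
```

Emit:
{"name": "carry_out", "arguments": {
  "increments": [
    [0, 0, 0, 0, 0.6],
    [0, 0, 0, 0, 0.2],
    [0, 0, 0, 0, 0],
    [0, 0, 0, 0, -0.2],
    [0, 0, 0, 0, -0.3],
    [0, 0, 0.005, 0, -0.3],
    [0, 0, 0.025, 0, -0.3],
    [0, 0, 0.06, 0, -0.3],
    [0, 0, 0.1, 0, -0.3],
    [0, -0.02, 0.13, 0, -0.3],
    [0, -0.06, 0.145, 0, -0.3],
    [0, -0.1, 0.146, -5, -0.3],
    [0, -0.14, 0.146, -10, -0.3],
    [0, -0.18, 0.146, -15, -0.3],
    [0.005, -0.225, 0.146, -20, -0.3],
    [0.01, -0.27, 0.146, -25, -0.3],
    [0.015, -0.315, 0.146, -28, -0.3],
    [0.015, -0.36, 0.146, -28, -0.3],
    [0.015, -0.4, 0.146, -28, -0.3],
    [0.015, -0.43, 0.146, -28, -0.3]
  ]
}}

```text
time_s: 34.35
tool_pos: [0.5859, -0.2737, 0.3999]
tool_rot: [180.0, 0.1, 61.8]
force: [-0.1, -0.2, 0.1]
grip_width: 0.0568
```

Run:
```python
from meas import *
st()
o,p,d=snap("scene","s14");housings("scene",p,d)
cv2.imwrite("pics/z14.png",cv2.resize(p[80:240,180:340][:,:,::-1],None,fx=3.5,fy=3.5,interpolation=cv2.INTER_CUBIC))
P=cloud("scene",d);m=(P[...,0]>.52)&(P[...,0]<.63)&(P[...,1]>.12)&(P[...,1]<.2)&(d>0)
z=P[m][:,2];print("z hist",np.histogram(z,bins=np.arange(.02,.13,.01)))
q=P[m&(np.abs(P[...,2]-.105)<.006)];print("block",cv2.minAreaRect(q[:,:2].astype(np.float32)*1000),np.median(q[:,2]))
q=P[m&(np.abs(P[...,2]-.065)<.005)];print("base",cv2.minAreaRect(q[:,:2].astype(np.float32)*1000),np.median(q[:,2]))
o,p,d=snap("wrist","w14");T=wristT(o);K=np.array(env.get_calibration("wrist")["K"])
v,u=np.mgrid[:384,:512];Pc=np.stack([(u-K[0,2])*d/K[0,0],(v-K[1,2])*d/K[1,1],d],-1);P=(Pc-T[:3,3])@T[:3,:3]
m=(np.abs(P[...,2]-.076)<.006)&(d>0)&(np.abs(P[...,0]-.6065)<.04)&(np.abs(P[...,1]+.306)<.04);q=P[m];print("red block",cv2.minAreaRect(q[:,:2].astype(np.float32)*1000),len(q))
```

```text
t 34.35 pos [ 0.5859 -0.2737  0.3999] rot [1.7997e+02 5.0000e-02 6.1790e+01] F [-0.1 -0.2  0.1] M [ 0.11 -0.18  0.05] w 0.0568 q [ 44.  20. -27.  83.   9.  79.  78.]
scene red base rect [0. 0.] [0. 0.] 0.0
scene green base rect [0. 0.] [0. 0.] 0.0
z hist (array([ 85,  94, 159,  45, 325,  31,  24,  30, 139,   2]), array([0.02, 0.03, 0.04, 0.05, 0.06, 0.07, 0.08, 0.09, 0.1 , 0.11, 0.12]))
block ((570.5626831054688, 160.88966369628906), (49.69013214111328, 26.33075714111328), 0.8813406229019165) 0.1060233548599811
base ((570.3603515625, 160.03173828125), (56.85961151123047, 90.56817626953125), 89.52986145019531) 0.06559183512814233
red block ((606.035888671875, -307.67156982421875), (24.00859260559082, 49.76148986816406), 61.81688690185547) 1045
```

View pics/z14.png

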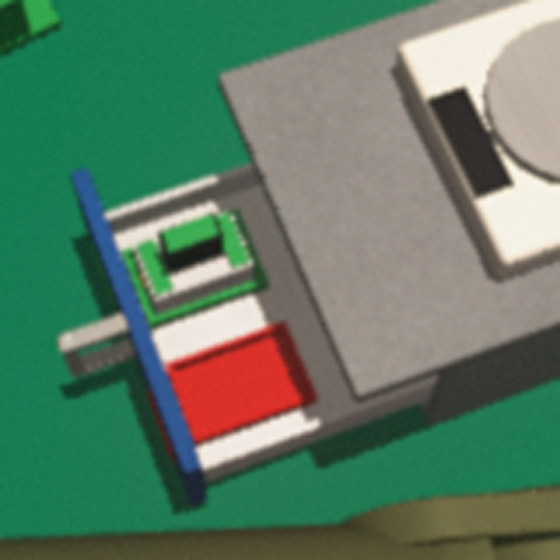

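View pics/w14.png

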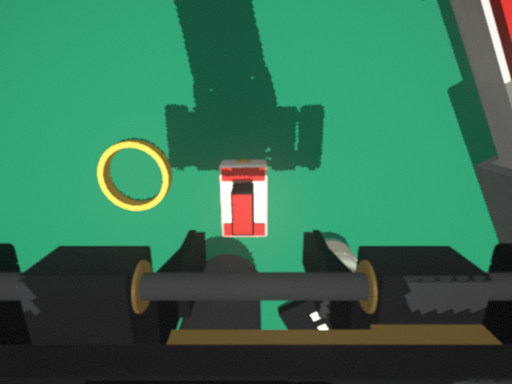

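Emit:
{"name": "carry_out", "arguments": {
  "increments": [
    [0.005, -0.008, 0, 0, -0.3],
    [0.013, -0.022, 0, 0, -0.3],
    [0.018, -0.03, -0.01, 0, -0.3],
    [0.0201, -0.0335, -0.035, 0, -0.3],
    [0.0201, -0.0335, -0.065, 0, -0.3],
    [0.0201, -0.0335, -0.095, 0, -0.3],
    [0.0201, -0.0335, -0.12, 0, -0.3],
    [0.0201, -0.0335, -0.145, 0, -0.3],
    [0.0201, -0.0335, -0.16, 0, -0.3],
    [0.0201, -0.0335, -0.169, 0, -0.3],
    [0.0201, -0.0335, -0.174, 0, -0.3],
    [0.0201, -0.0335, -0.174, 0, -0.3],
    [0.0201, -0.0335, -0.174, 0, 0.3],
    [0.0201, -0.0335, -0.174, 0, 1],
    [0.0201, -0.0335, -0.174, 0, 1],
    [0.0201, -0.0335, -0.174, 0, 1],
    [0.0201, -0.0335, -0.174, 0, 1],
    [0.0201, -0.0335, -0.174, 0, 1],
    [0.0201, -0.0335, -0.174, 0, 1],
    [0.0201, -0.0335, -0.174, 0, 1]
  ],
  "grip_force": 30
}}

```text
time_s: 36.45
tool_pos: [0.6065, -0.3044, 0.2261]
tool_rot: [180.0, 0.0, 61.9]
force: [-1.5, -2.0, 3.4]
grip_width: 0.0238
```

Run:
```python
from h import *
st()
```

```text
t 36.45 pos [ 0.6065 -0.3044  0.2261] rot [1.7998e+02 5.0000e-02 6.1930e+01] F [-1.5 -2.   3.4] M [-0.36  0.23  0.01] w 0.0238 q [ 43.  32. -25.  89.  14.  63.  77.]
```

Emit:
{"name": "carry_out", "arguments": {
  "increments": [
    [0, 0, 0.01, 0, 1],
    [0, 0, 0.035, 0, 1],
    [-0.005, 0.005, 0.07, 2, 1],
    [-0.015, 0.02, 0.105, 7, 1],
    [-0.025, 0.04, 0.135, 13, 1],
    [-0.032, 0.07, 0.15, 19, 1],
    [-0.036, 0.105, 0.15, 24, 1],
    [-0.036, 0.145, 0.15, 28, 1],
    [-0.036, 0.185, 0.15, 28, 1],
    [-0.036, 0.225, 0.15, 28, 1],
    [-0.036, 0.265, 0.15, 28, 1],
    [-0.036, 0.3, 0.15, 28, 1],
    [-0.036, 0.328, 0.15, 28, 1],
    [-0.036, 0.345, 0.145, 28, 1],
    [-0.036, 0.3527, 0.13, 28, 1],
    [-0.036, 0.3527, 0.11, 28, 1],
    [-0.036, 0.3527, 0.09, 28, 1],
    [-0.036, 0.3527, 0.07, 28, 1],
    [-0.036, 0.3527, 0.06, 28, 1],
    [-0.036, 0.3527, 0.06, 28, 1]
  ]
}}

```text
time_s: 38.45
tool_pos: [0.5698, 0.0482, 0.2835]
tool_rot: [-179.7, -0.0, 89.9]
force: [-0.6, -0.1, -3.9]
grip_width: 0.0242
```

Run:
```python
from h import *
st();snap("wrist","w15");st()
```

```text
t 38.45 pos [0.5698 0.0482 0.2835] rot [-1.7975e+02 -1.0000e-02  8.9920e+01] F [-0.6 -0.1 -3.9] M [ 0.1  -0.12  0.01] w 0.0242 q [ 27.  19. -41. 102.  13.  65.  72.]
t 38.5 pos [0.5704 0.0485 0.285 ] rot [-1.7989e+02 -1.0000e-02  8.9930e+01] F [ 0.4 -0.1 -2.2] M [ 0.16 -0.14  0.03] w 0.0237 q [ 27.  19. -41. 101.  13.  65.  72.]
```

View pics/w15.png

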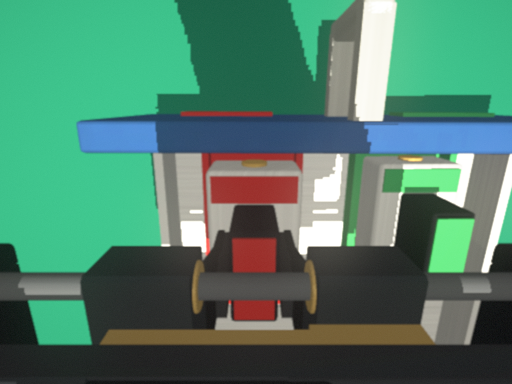

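Emit:
{"name": "carry_out", "arguments": {
  "increments": [
    [0, -0.001, 0, 0, 1],
    [0, -0.0015, -0.004, 0, 1],
    [0, -0.0015, -0.009, 0, 1],
    [0, -0.0015, -0.013, 0, 1],
    [0, -0.0015, -0.017, 0, 1],
    [0, -0.0015, -0.021, 0, 1],
    [0, -0.0015, -0.024, 0, 1],
    [0, -0.0015, -0.027, 0, 1],
    [0, -0.0015, -0.0285, 0, 1],
    [0, -0.0015, -0.0295, 0, 1],
    [0, -0.0015, -0.0295, 0, 1]
  ]
}}

```text
time_s: 39.6
tool_pos: [0.5707, 0.0474, 0.2562]
tool_rot: [-180.0, -0.0, 90.0]
force: [-0.0, -0.1, -4.0]
grip_width: 0.0241
```

Emit:
{"name": "carry_out", "arguments": {
  "increments": [
    [0, 0, -0.0005, 0, 1],
    [0, 0, -0.001, 0, 1],
    [0, 0, -0.001, 0, 1]
  ]
}}

```text
time_s: 39.9
tool_pos: [0.5707, 0.0474, 0.2553]
tool_rot: [180.0, -0.0, 90.0]
force: [0.5, 0.1, -3.6]
grip_width: 0.0238
```

Emit:
{"name": "carry_out", "arguments": {
  "increments": [
    [0, 0, -0.0005, 0, 1],
    [0, 0, -0.001, 0, 1],
    [0, 0, -0.001, 0, 1]
  ]
}}

```text
time_s: 40.2
tool_pos: [0.5707, 0.0474, 0.2542]
tool_rot: [-180.0, -0.0, 90.0]
force: [0.2, 1.0, -2.0]
grip_width: 0.0237
```

Emit:
{"name": "carry_out", "arguments": {
  "increments": [
    [0, 0, -0.0005, 0, 1],
    [0, 0, -0.0005, 0, 1]
  ]
}}

```text
time_s: 40.4
tool_pos: [0.5707, 0.0475, 0.2541]
tool_rot: [180.0, 0.0, 90.0]
force: [-2.1, -0.7, -0.3]
grip_width: 0.0238
```

Emit:
{"name": "carry_out", "arguments": {
  "increments": [
    [0, 0, -0.0005, 0, 1],
    [0, 0, -0.0005, 0, 1]
  ]
}}

```text
time_s: 40.6
tool_pos: [0.5707, 0.0475, 0.2541]
tool_rot: [180.0, 0.0, 90.0]
force: [-2.8, 0.2, 4.9]
grip_width: 0.0239
```

Emit:
{"name": "carry_out", "arguments": {
  "increments": [
    [0, 0, 0, 0, 0.6],
    [0, 0, 0, 0, 0.2],
    [0, 0, 0, 0, 0],
    [0, 0, 0, 0, -0.2],
    [0, 0, 0, 0, -0.3],
    [0, 0, 0.005, 0, -0.3],
    [0, 0, 0.025, 0, -0.3],
    [0, 0, 0.06, 0, -0.3],
    [0, 0, 0.1, 0, -0.3],
    [-0.01, -0.02, 0.13, 0, -0.3],
    [-0.02, -0.06, 0.15, 0, -0.3],
    [-0.03, -0.1, 0.16, 0, -0.3],
    [-0.04, -0.14, 0.16, 0, -0.3],
    [-0.05, -0.18, 0.16, 0, -0.3],
    [-0.06, -0.22, 0.16, 0, -0.3],
    [-0.07, -0.26, 0.16, 0, -0.3],
    [-0.08, -0.29, 0.16, 0, -0.3],
    [-0.08, -0.31, 0.16, 0, -0.3],
    [-0.08, -0.31, 0.16, 0, -0.3]
  ]
}}

```text
time_s: 42.5
tool_pos: [0.4901, -0.2656, 0.4132]
tool_rot: [180.0, 0.0, 89.7]
force: [-0.3, 0.2, -0.2]
grip_width: 0.0565
```

Run:
```python
from h import *
st()
o,p,d=snap("scene","s16");P=cloud("scene",d)
cv2.imwrite("pics/z16.png",cv2.resize(p[50:350,130:430][:,:,::-1],None,fx=2,fy=2,interpolation=cv2.INTER_CUBIC))
for nm,y in(("green",.159),("red",.046)):
    m=(P[...,0]>.52)&(P[...,0]<.628)&(np.abs(P[...,1]-y)<.04)&(d>0)
    for z in(.105,.065):
        q=P[m&(np.abs(P[...,2]-z)<.006)];print(nm,z,cv2.minAreaRect(q[:,:2].astype(np.float32)*1000),np.median(q[:,2]),np.polyfit(q[:,0],q[:,2],1)[0],np.polyfit(q[:,1],q[:,2],1)[0])
o,p,d=snap("top","t16");P=cloud("top",d)
h=P[(np.abs(P[...,2]-.112)<.008)&(P[...,0]>.42)&(P[...,0]<.49)&(np.abs(P[...,1]-.1)<.02)&(d>0)];print("handle",np.round(np.percentile(h,[2,50,98],axis=0),4))
hsv=cv2.cvtColor(p,cv2.COLOR_RGB2HSV)
cv2.imwrite("pics/z17.png",cv2.resize(p[100:300,100:450][:,:,::-1],None,fx=2,fy=2,interpolation=cv2.INTER_CUBIC))
```

```text
t 42.5 pos [ 0.4901 -0.2656  0.4132] rot [1.7999e+02 3.0000e-02 8.9680e+01] F [-0.3  0.2 -0.2] M [ 0.1  -0.15 -0.02] w 0.0565 q [ 53.   9. -30.  95.   4.  77. 112.]
green 0.105 ((570.4463500976562, 160.01882934570312), (24.21950912475586, 50.162715911865234), 88.51145935058594) 0.10582449907110592 0.016601724985139323 0.10652429533067095
green 0.065 ((570.336181640625, 160.43972778320312), (90.14977264404297, 57.107574462890625), 0.0387897789478302) 0.06560197862386982 -0.0016847589098656713 0.04266111469991924
red 0.105 ((570.2294311523438, 48.58644485473633), (24.95084571838379, 50.14888381958008), 87.73625183105469) 0.10542187758424715 0.014202482337443296 0.08356863954842574
red 0.065 ((570.67822265625, 48.38691329956055), (56.94636535644531, 89.82937622070312), 89.65879821777344) 0.06558869546038054 0.006799241124274739 0.029418026211006285
handle [[0.4416 0.0961 0.1063]
 [0.4666 0.1027 0.1124]
 [0.4885 0.1089 0.1176]]
```

View pics/z16.png

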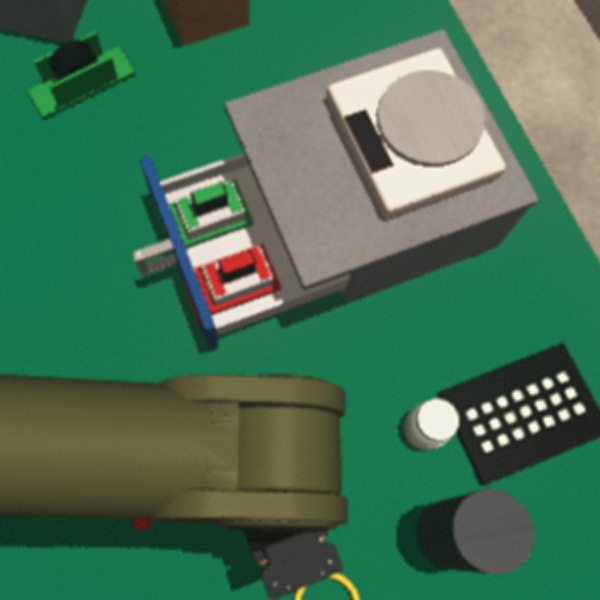

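View pics/z17.png

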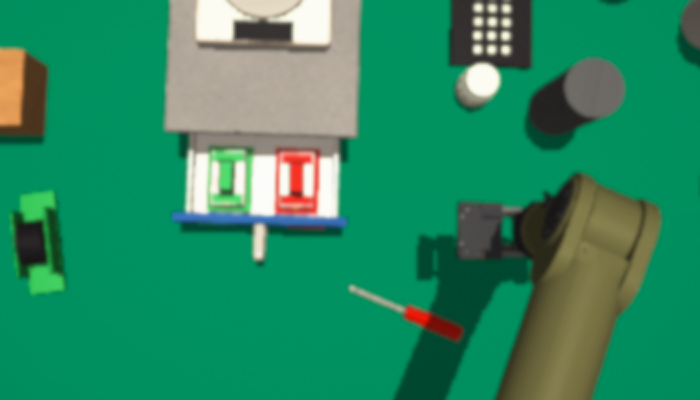

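Run:
```python
from h import *
print(env.sign_off());st()
```

```text
the job is handed in; nothing more can be done
None
the job is handed in; nothing more can be done
```

The drawer is out to its stop, both housings are seated in their nests, and the job was handed in at about 42.6 s of the 67 s allowed. No verdict is reported.

**Drawer:** The moves allow only a vertical gripper, which cannot reach the shut handle. So I gripped the green housing and used the far corner of its base, reaching under the overhang, to draw the handle bar out the first 85 mm or so. That took about 7 N of pull and 10 N sideways. I then set the green housing down on clear bench and gripped the bar directly. I pulled until the force jumped from 7 to 26 N at the stop, relaxed, and let go. The pull therefore came in two strokes with a pause between them.

**Housings:** I lowered the green housing into the green nest and the red one into the red nest. I released each once the contact force read about 4 to 5 N.

**Last checks:**
- **Seating:** both base tops stand at 65.6 mm, against 65 mm expected from the measured nest floor. Both housings are level and aligned with the nests to within about 1 degree.
- **Centring:** green is within about 2 mm of its nest's centre. Red measured 48.5 mm in y against the nest's 45.5 mm. That is inside the ±4 mm clearance, but the views disagreed by 2 to 3 mm.
- **Drawer opening:** the handle stayed where the pull left it after both placings (about 441.5 mm in x before and after). That makes the opening about 197 to 199 mm, with camera error of about 2 mm.
- **Contact and bystanders:** the force readings showed no sign of the arm or gripper body touching the unit. In the last pictures the bystanders look unmoved. The tape was partly hidden by the arm, and I did not re-measure any of them.

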